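# Set a skiving knife to its honing angle on a worn bench stone

## Task

Take the scraper block and wipe the three brass offcuts off the bench stone with it, then stand or lay the block back down on the bench, clear of the stone. Pick up the skiving knife by the wooden grip of its honing clamp, rest its edge lightly and flat across the stone with the blade pointing lengthwise along the stone, and rock the knife on its edge until the swinging pointer of the angle gauge settles on the red mark. The stone is worn hollow, so go by the gauge; finish while still holding the knife there, motionless, on the mark, and do not disturb the other things on the bench or touch the offcuts with the fingers.

Things in the scene. Friction and masses are not known exactly. Their poses are not given: they have to be found in the camera images.
- stone: grey bench stone 200 x 70 mm in a dark wooden holder 244 x 84 x 14 mm, fixed to the bench. Origin: centre of the holder's underside, on the bench. x across the stone, y along its length, z up. The stone's top is 42 mm above the bench at both ends (y = +-100 mm) and worn hollow, up to 3 mm lower around the middle; two end cleats of the holder (y = +-102 to +-116 mm) reach 30 mm.
- stone_top (a point): point over the centre of the stone, level with the two ends of its top (42 mm above the bench; the worn surface there is about 2.6 mm lower); axes as stone
- chip1_center (a point): centre of a loose brass offcut 22 x 13 x 7 mm lying on the stone
- chip2_center (a point): centre of a loose brass offcut 17 x 15 x 8 mm lying on the stone
- chip3_center (a point): centre of a loose brass offcut 19 x 12 x 7 mm lying on the stone
- scraper: the scraper block (pale beech, black rubber lip below), loose, standing on the bench on its lip, about 0.11 kg. Origin: centre of the lip's underside. z up, x along its 90 mm width, y across its thickness
- scraper_center (a point): centre of the scraper block, 29 mm above its underside. Lip 90 (x) x 22 (y) x 14 mm high, beech block above it 88 (x) x 26 (y) mm, from 14 to 58 mm height. Grip it across the 26 mm thickness. Axes as scraper
- knife: skiving knife in a honing clamp, angle gauge stuck on its tail, loose, 0.43 kg, lying level on the cork pad. Origin: underside of the clamp bar, 95 mm behind the cutting edge (213 mm long in all). x towards the edge (about world +y at the start), y across, z up. Dial: an 84 mm disc standing on the tail, white face to -y, centre at x = -88, z = 57 mm, 16 mm thick, top at z = 99 mm
- grip (a point): centre of the knife clamp's reddish-brown hardwood grip, at x = 12, y = 0, z = 28 mm of knife: a block 56 mm long (x), 40 mm wide (y), 26 mm high (z = 15 to 41 mm). Grip it across its 40 mm width. Axes as knife
- edge (a point): middle of the straight cutting edge (44 mm wide, along y), on the blade's underside at x = 95, y = 0, z = 5 mm of knife: 83 mm ahead of and 23 mm below the grip's centre. Blade 3 mm thick, 41 mm long ahead of the upper jaw; the bar below it hangs 5 mm lower and ends 60 mm behind the edge. Axes as knife
- pointer (a joint): reading of the gauge: angle of its black weighted pointer on the dial, rad. Gravity keeps the pointer upright; it reads 0 when the knife is level and grows as the edge dips below the tail (equal to that tilt), and it swings for about a second after a movement
- mark (a joint): angle on the dial of the red mark on the gauge's rim, rad from the dial's top towards the tail, on the same scale as pointer. It stays where it was set. The pointer is on the mark when both values are equal
- pointer_tip (a point): tip of the black pointer, 31 mm from its pivot; its z axis runs along the pointer, outwards
- mark_tip (a point): inner end of the red mark, 31 mm from the same pivot; its z axis runs outwards
- pad: cork pad 110 (x) x 250 (y) x 4 mm, fixed, on which the knife lies. Origin: centre of its underside
- tin: bystander: yellow wax tin, diameter 72, height 30 mm; origin under its centre
- spool: bystander: spool of red-brown thread, diameter 48, height 55 mm, upright; origin under its centre
- bottle: bystander: dark edge-paint bottle, diameter 42, height 100 mm; origin under its centre
- jar: bystander: amber glue jar, diameter 76, height 85 mm; origin under its centre
- awl: bystander: awl with wooden handle lying on the bench, 150 mm long along its x
- maul: bystander: white-headed maul standing on its head, diameter 62, height 190 mm; origin under its centre
- weight: bystander: dark steel cutting weight 50 x 90 x 30 mm with a brass knob on top, 42 mm high over all; origin under its centre
Things that resemble listed ones, but are neither listed nor needed, are in the scene too. Of the things that look like the scraper, the smallest one is meant.

How it is judged (in metres and radians):
On the way, in this order (a step that is already met when the one before it is completed fails the run):
1. the scraper block is lifted in the fingers (contact force between the fingers and scraper above 1 N and height (world z) of scraper_center above 0.045 m), for 0.1 s.
2. with the block still in the fingers, all three brass offcuts are off the stone (height (world z) of each of chip1_center, chip2_center, chip3_center below 0.032 m and contact force between the fingers and scraper above 1 N), for 0.2 s.
3. the scraper block is set down on the bench and let go (contact force between the fingers and scraper below 0.1 N and height (world z) of scraper_center between 0 and 0.04 m and linear speed of scraper below 0.02 m/s), for 0.2 s.
At the end, for the whole second after the job is handed in: Knife held still, edge on the stone within 30 mm of its centre line, pressing 0.5 to 20 N, level across to 6 degrees, blade along the stone to 20 degrees; pointer at rest within 2 degrees of the red mark; nothing else carries it. Offcuts off the stone, scraper block released on the bench (all of step 3 and angle between the z axis of pointer_tip and the z axis of mark_tip, either way round below 0.035 rad and velocity of joint pointer between -0.15 and 0.15 rad/s and contact force between knife and stone between 0.5 and 20 N and contact force between the fingers and knife above 2 N and linear speed of knife below 0.01 m/s and x of edge in the frame of stone between -0.03 and 0.03 m and y of edge in the frame of stone between -0.095 and 0.095 m and z of edge in the frame of stone between 0.034 and 0.046 m and angle between the y axis of knife and the x axis of stone, either way round below 0.36 rad and angle between knife's own y axis and vertical between 1.46 and 1.68 rad and contact force between knife and pad below 0.1 N and height (world z) of each of chip1_center, chip2_center, chip3_center below 0.032 m and contact force between knife and scraper below 0.1 N); the arm keeps its last pose, push and grip.
It fails at once if a bystander is moved by more than 30 mm or tipped (distance of any of tin, spool, bottle, jar, awl, maul, weight from where it was at the start of the episode above 0.03 m or angle between any of tin, spool, bottle, jar, maul, weight's own z axis and vertical above 0.6 rad).
It fails at once if the fingers touch a brass offcut (contact force between the fingers and chip1 above 0.5 N or contact force between the fingers and chip2 above 0.5 N or contact force between the fingers and chip3 above 0.5 N).
It also fails if it takes over 64 s, if anything falls off the work surface, if the arm or the gripper's body presses on something with over 40 N, if the wrist force passes 120 N, or if a joint passes its speed limit or range.

## Robot

A 6-joint arm with a two-finger parallel gripper is mounted at the origin on the work surface. World frame = base frame: x ahead of the robot, y to its left, z up, the work surface at z = 0. Lengths are in mm, angles in rad, forces in N, time in s.
With the tool pointing down it reaches from about 375 to 825 mm from the base axis. Payload 5.5 kg.
Tool frame: the origin (TCP) lies at the very end of the fingers, on their centre line; the grasp point (between the pads) lies 19 mm behind it (grasp_offset is the distance from the TCP to the grasp point, in mm); z points along the fingers, y is the line along which they close (so a half turn about z gives the same grasp; the last joint's range is limited). The gripper opens to 85 mm and grips with 20 to 120 N. Pads are 22 mm wide; open, the fingers measure 114 mm over their backs; the gripper's body (76 mm by 85 mm) begins 54 mm behind the grasp point. The pads swing forward as they close: fully open they stand 13 mm farther back than shut.
Start: joints at [1.316, 0.314, -0.047, 1.21, 0, 1.571], TCP at [151.228, 580.625, 231.299] pointing down, gripper open.
Joint ranges: [-2.67, 2.67], [-0.69, 1.73], [-1.03, 1.25], [-2.08, 2.16], [-1.42, 1.45], [-3.14, 3.14]. Speed limits (rad/s): [2.39, 2.39, 3.01, 3.14, 3.14, 3.14].

## Interface

Orientations are given as a 3x3 rotation matrix whose columns are the frame's x, y, z axes.
In Python, from bench import state, capture, close_job, grasp_offset gives the robot as it stands.
- The arm moves only by the tool carry_out, never from a script. Its argument "series" is one flat list of numbers, 7 for each row, row after row: the shift along the tool's x, y, z in mm, then the turn, a rotation vector about the tool's x, y, z in rad, then the opening, from 0 (shut) to 1 (fully open). In form: [x, y, z, wx, wy, wz, claw, x, y, z, wx, wy, wz, claw, ...]. A call has 1 to 5 rows; each row shifts and turns the commanded pose from where the row before left it, along the tool's axes as they then stand; what a row does not reach is not made up. A row lasts 1/8 s, in which the tool goes at most 62.5 mm and 10.7 degrees, less where a joint would pass 70% of its speed; a pose out of reach is approached as far as the arm can. A call is refused whole if a number of a shift passes 62.5 or a number of a turn 0.188, either way. A call with a gripper value outside its range is refused whole. The fingers move at their own pace and stop on an object; "squeeze" is the grip in N (left out, the last holds). Time passes only in rows, so rows that do not move let the fingers close. It gives the time, the measured TCP pose, the force, the opening and the grip force at its end, in the units of the state.
- state(): the state, without advancing time (a new reading comes with each control period).
- capture(name): name is "scene" or "top" or "wrist"; returns a dict with "frame" (400x640x3 uint8, red, green, blue), "K" (3x3 intrinsics, pixels), "camera_from_world" (4x4, takes a point from world to camera coordinates). Camera axes: x right, y down, z forward; pixel columns grow to the right and rows downward; lengths in mm; the calibration is good to about 2 mm. The wrist camera is an equidistant fisheye: a pixel r from the principal point sees the ray r / f radians off the axis. A picture is of the moment at which its call begins. There is no depth.
- close_job(): hands the job in; it is judged then, once.
The state is a dict: "clock": time; "joint_positions": joint angles; "qvel": joint speeds; "effort": joint torques, N m; "tcp_pos": TCP position; "ee_rot": TCP orientation; "ft_force": force on the tool from outside, world axes, zero at the start; "wrist_torque": the same for the moment, N m; "opening": finger opening in mm; "finger_force": force on a finger pad.
Only numpy, scipy, OpenCV 4.12 (cv2) and the standard library are available. Lean on these libraries where they do the work, as an engineer would, in place of code of your own. Each camera call takes 0.05 s, during which the arm holds its last target. There are 200 camera calls.

## Working session

There is one attempt and no reset: what is moved stays moved. The work goes in short steps, Python scripts to look and compute and a tool call to move; the robot and the scene stay as the last step left them, time stands still between calls to the robot, and variables do not carry over. Pictures are saved under pics/ and viewed, at most 10 in all, crops included, and the job is handed in when it is done.

Besides the shell and the picture viewer there is one more tool, called after ">>>" as name(argument=value, ...) on one line, values as JSON. carry_out: Moves the arm, as the interface text tells. Its arguments: {"type":"object","properties":{"series":{"type":"array","items":{"type":"number"}},"squeeze":{"type":"number"}},"required":["series"]}

```bash
ls; mkdir -p pics
python3 - <<'E'
from bench import *
import cv2,numpy as np
for n in ("scene","top"):
    c=capture(n); cv2.imwrite(f"pics/{n}0.png",c["frame"][:,:,::-1]); print(n,c["K"],c["camera_from_world"])
s=state();print(s,grasp_offset)
E
```

```text
pics
scene [[374.66832935   0.         320.41918022]
 [  0.         374.66832935 202.22264984]
 [  0.           0.           1.        ]] [[ 7.55164347e-01  6.55401059e-01  1.32762935e-02 -4.27281614e+02]
 [ 4.59580424e-01 -5.14877407e-01 -7.23662276e-01 -1.78779938e+02]
 [-4.67453359e-01  5.52585475e-01 -6.90026558e-01  1.45800704e+03]
 [ 0.00000000e+00  0.00000000e+00  0.00000000e+00  1.00000000e+00]]
top [[519.40967101   0.         316.21332296]
 [  0.         519.40967101 201.50104157]
 [  0.           0.           1.        ]] [[-7.37246187e-03 -9.99908644e-01 -1.13292101e-02  2.18416599e+01]
 [-9.92535920e-01  8.69633757e-03 -1.21642185e-01  5.52095247e+02]
 [ 1.21729595e-01  1.03478456e-02 -9.92509359e-01  1.52344506e+03]
 [ 0.00000000e+00  0.00000000e+00  0.00000000e+00  1.00000000e+00]]
{'clock': 0.1, 'joint_positions': array([ 1.31599456e+00,  3.14148441e-01, -4.79320494e-02,  1.21019227e+00,
        1.01420293e-05,  1.57080190e+00]), 'qvel': array([-1.22082736e-03,  1.41314857e-04,  3.24985404e-03, -5.32339640e-05,
       -6.38910738e-04, -1.26347018e-03]), 'effort': array([ 9.56676595e-04, -5.40766418e+01,  3.40540159e+01,  1.12147149e-02,
        1.10334491e-05,  1.03175555e-05]), 'tcp_pos': array([151.10509945, 580.15350941, 230.5455112 ]), 'ee_rot': array([[-9.67711873e-01,  2.52058692e-01, -3.81954832e-04],
       [ 2.52058981e-01,  9.67710823e-01, -1.42620763e-03],
       [ 1.01337962e-05, -1.47643320e-03, -9.99998910e-01]]), 'ft_force': array([1.05086879, 0.09591555, 0.44593485]), 'wrist_torque': array([ 0.0096915 , -0.00108322, -0.01133012]), 'finger_force': 0.0, 'opening': 85.26351629927655} 18.700000000000003
```

View pics/scene0.png

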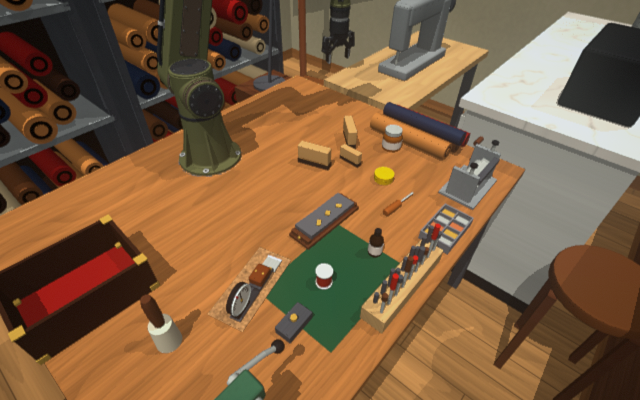

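View pics/top0.png

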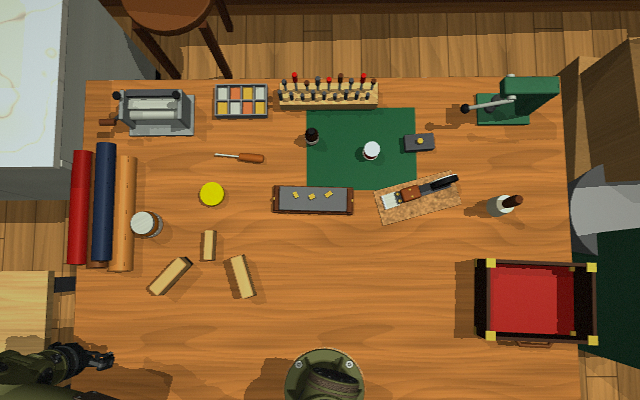

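Candidates for the scraper in the top view are (208,245), (170,275) and (240,277). The one at (208,245) looks shortest, so I'll measure all three and check an enlarged crop.

```bash
cat > h.py <<'E'
import numpy as np,cv2
from bench import *
def ray(c,u,v,fish=False):
    K=c["K"];T=c["camera_from_world"];x=(u-K[0,2])/K[0,0];y=(v-K[1,2])/K[1,1]
    if fish:
        r=np.hypot(x,y);k=np.sin(r)/max(r,1e-9);d=np.array([x*k,y*k,np.cos(r)])
    else: d=np.array([x,y,1.])
    R=T[:3,:3];return -R.T@T[:3,3],R.T@d
def onz(c,u,v,z,fish=False):
    o,d=ray(c,u,v,fish);return o+d*(z-o[2])/d[2]
def proj(c,p,fish=False):
    K=c["K"];T=c["camera_from_world"];q=T[:3,:3]@np.asarray(p,float)+T[:3,3]
    if fish:
        a=np.arctan2(np.hypot(q[0],q[1]),q[2]);n=q[:2]/np.hypot(q[0],q[1])*a
    else: n=q[:2]/q[2]
    return K[0,0]*n[0]+K[0,2],K[1,1]*n[1]+K[1,2]
def rects(c,mask,z,amin,fish=False,roi=None):
    "min-area rectangles of mask blobs, contour cast onto plane z"
    m=mask.astype(np.uint8)
    if roi: w=np.zeros_like(m);w[roi[1]:roi[3],roi[0]:roi[2]]=1;m=m*w
    out=[]
    for k in cv2.findContours(m,cv2.RETR_EXTERNAL,cv2.CHAIN_APPROX_NONE)[0]:
        if cv2.contourArea(k)<amin: continue
        P=np.array([onz(c,u,v,z,fish)[:2] for u,v in k[:,0]],np.float32)
        (x,y),(w,h),a=cv2.minAreaRect(P)
        if w<h: w,h,a=h,w,a+90
        px=k[:,0].mean(0);out.append((px.round(),round(x,1),round(y,1),round(w,1),round(h,1),round((a+90)%180-90,1)))
    return out
E
python3 - <<'E'
from h import *
c=capture("top");f=c["frame"];h=cv2.cvtColor(f,cv2.COLOR_RGB2HSV);H,S,V=h[...,0],h[...,1],h[...,2]
cv2.imwrite("pics/crop1.png",cv2.resize(f[170:310,140:470,::-1],None,fx=2.4,fy=2.4,interpolation=cv2.INTER_CUBIC))
for p in [(208,245),(170,275),(240,277),(290,205),(300,195),(425,190)]: print(p,h[p[1],p[0]])
print("blocks",*rects(c,(H>14)&(S<150)&(V>150),58,60,roi=(140,220,270,305)),sep="\n")
print("stone",*rects(c,(S<60)&(V>60)&(V<160),42,300,roi=(265,180,360,220)),sep="\n")
print("chips",*rects(c,(H>15)&(H<32)&(S>110)&(V>120),45,6,roi=(278,186,350,212)),sep="\n")
print("grip",*rects(c,(H<12)&(S>120)&(V>60)&(V<170),45,20,roi=(390,170,430,210)),sep="\n")
print("white",*rects(c,(S<40)&(V>150),9,20,roi=(375,185,410,215)),sep="\n")
for n,p,z in [("tin",(211,194),30),("jar",(145,224),85),("awl",(240,157),10)]: print(n,onz(c,*p,z))
E
```

```text
(208, 245) [ 22 127 207]
(170, 275) [ 22 129 206]
(240, 277) [ 21 129 210]
(290, 205) [ 60   9 114]
(300, 195) [ 60   4 114]
(425, 190) [70 13 57]
blocks
(array([168., 276.]), 335.1, 451.7, 123.0, 34.1, -43.2)
(array([241., 276.]), 332.5, 235.7, 121.9, 34.6, 17.5)
(array([208., 244.]), 425.4, 335.6, 85.3, 23.5, -2.3)
(array([145., 226.]), 480.0, 519.0, 38.8, 35.5, 1.8)
stone
(array([313., 198.]), 560.5, 28.5, 201.5, 69.9, 87.8)
chips
(array([311., 196.]), 567.4, 32.1, 17.4, 14.2, -56.6)
(array([328., 194.]), 574.0, -17.7, 22.1, 12.6, -53.4)
(array([295., 194.]), 573.1, 80.7, 17.5, 12.0, 26.2)
grip
(array([410., 193.]), 574.5, -263.7, 53.8, 37.7, -72.0)
white
(array([390., 200.]), 557.9, -206.6, 44.3, 42.4, -72.0)
tin [578.31148991 334.79315904  30.        ]
jar [484.71250382 512.91641695  85.        ]
awl [695.40477841 251.50710199  10.        ]
```

View pics/crop1.png

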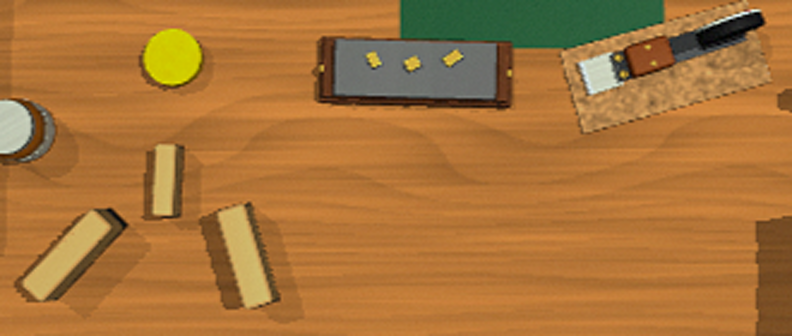

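The block at top pixel (208,245) measures 85x24 mm (listed as 88x26). The other two, at (170,275) and (240,277), measure about 122x34 mm, so (208,245) is the smallest and is the scraper. The stone centre is at about (560.5, 28.5), with its length along world y. The offcuts are at px (295,194), (311,196) and (328,194).

```bash
cat >> h.py <<'E'
from scipy.spatial.transform import Rotation as Ro
def down(psi,tilt=0):
    "tool down, tool y at world angle psi (deg); tilt about tool y (rad)"
    a=np.radians(psi);y=np.array([np.cos(a),np.sin(a),0]);z=np.array([0,0,-1.]);x=np.cross(y,z)
    return np.column_stack([x,y,z])@Ro.from_rotvec([0,tilt,0]).as_matrix()
def plan(wps,start=None):
    "wps: (pos, R, nrows); prints rows in tool axes from the pose as it stands"
    s=state();p,R=(s["tcp_pos"],s["ee_rot"]) if start is None else start
    for q,Q,n in wps:
        q=np.array(q,float);rv=Ro.from_matrix(R.T@Q).as_rotvec();C=R
        for i in range(n):
            print(i,(C.T@((q-p)/n)).round(1).tolist(),(rv/n).round(3).tolist())
            C=C@Ro.from_rotvec(rv/n).as_matrix()
        p,R=q,Q
        print("--")
E
python3 -c "
from h import *
D=down(87.7)
plan([((425,335.6,160),D,8),((425,335.6,25),D,5)])"
```

```text
0 [-40.8, -20.9, 8.9] [-0.0, -0.0, -0.027]
1 [-40.3, -22.0, 8.9] [-0.0, -0.0, -0.027]
2 [-39.7, -23.1, 8.9] [-0.0, -0.0, -0.027]
3 [-39.0, -24.2, 8.8] [-0.0, -0.0, -0.027]
4 [-38.4, -25.2, 8.8] [-0.0, -0.0, -0.027]
5 [-37.7, -26.2, 8.8] [-0.0, -0.0, -0.027]
6 [-37.0, -27.2, 8.8] [-0.0, -0.0, -0.027]
7 [-36.2, -28.2, 8.8] [-0.0, -0.0, -0.027]
--
0 [0.0, 0.0, 27.0] [0.0, 0.0, 0.0]
1 [0.0, 0.0, 27.0] [0.0, 0.0, 0.0]
2 [0.0, 0.0, 27.0] [0.0, 0.0, 0.0]
3 [0.0, 0.0, 27.0] [0.0, 0.0, 0.0]
4 [0.0, 0.0, 27.0] [0.0, 0.0, 0.0]
--
```

>>> carry_out(series=[-40.8, -20.9, 8.9, 0, 0, -0.027, 1, -40.3, -22, 8.9, 0, 0, -0.027, 1, -39.7, -23.1, 8.9, 0, 0, -0.027, 1, -39, -24.2, 8.8, 0, 0, -0.027, 1])

```text
clock: 0.65
tcp_pos: [289.1, 457.3, 195.3]
ee_rot: [[-0.989, 0.145, -0.0], [0.145, 0.989, -0.0], [0.0, -0.0, -1.0]]
ft_force: [-0.2, 0.3, 0.0]
opening: 85.2
finger_force: 0.0
```

>>> carry_out(series=[-38.4, -25.2, 8.8, 0, 0, -0.027, 1, -37.7, -26.2, 8.8, 0, 0, -0.027, 1, -37, -27.2, 8.8, 0, 0, -0.027, 1, -36.2, -28.2, 8.8, 0, 0, -0.027, 1, 0, 0, 0, 0, 0, 0, 1])

```text
clock: 1.27
tcp_pos: [426.8, 334.0, 159.6]
ee_rot: [[-0.999, 0.043, -0.001], [0.043, 0.999, -0.001], [0.001, -0.001, -1.0]]
ft_force: [0.0, 1.0, -0.1]
opening: 85.2
finger_force: 0.0
```

```bash
python3 -c "
from h import *
c=capture('wrist');f=c['frame'];cv2.imwrite('pics/w1.png',f[:,:,::-1])
h=cv2.cvtColor(f,cv2.COLOR_RGB2HSV);H,S,V=h[...,0],h[...,1],h[...,2]
print(c['K'],c['camera_from_world'])
print(proj(c,(425,335.6,58),True))
print(*rects(c,(H>14)&(S<150)&(V>150),58,200,True),sep='\n')
plan([((425,335.6,160),down(87.7),1)])"
```

```text
[[309.70691629   0.         320.5115525 ]
 [  0.         309.70691629 192.45858907]
 [  0.           0.           1.        ]] [[ 4.32031834e-02  9.99065413e-01 -1.33602020e-03 -3.51406707e+02]
 [ 9.47308967e-01 -4.05401368e-02  3.17745526e-01 -4.10486981e+02]
 [ 3.17394402e-01 -1.49932421e-02 -9.48175087e-01  1.83152590e+02]
 [ 0.00000000e+00  0.00000000e+00  0.00000000e+00  1.00000000e+00]]
(np.float64(323.10828311290373), np.float64(188.78981501019248))
(array([522., 252.]), 505.9, 548.5, 73.1, 73.0, 80.2)
(array([324., 184.]), 423.9, 336.8, 86.1, 25.4, -2.3)
(array([636.,  82.]), 295.7, 711.4, 145.6, 42.5, 0.7)
(array([460.,  82.]), 333.1, 457.4, 133.2, 38.9, -43.0)
(array([186.,  88.]), 329.7, 223.5, 133.5, 38.0, 17.5)
0 [0.8, 0.3, 0.0] [-0.001, -0.001, -0.002]
--
```

View pics/w1.png

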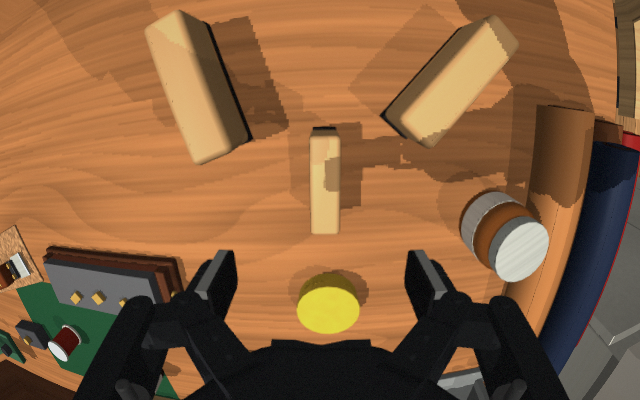

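The wrist view shows the small block at (324,184), centred between the fingers, with the two larger lookalikes farther back. I'll descend and grip.

>>> carry_out(series=[1, 1, 40, 0, 0, 0, 1, 0, 0, 40, 0, 0, 0, 1, 0, 0, 35, 0, 0, 0, 1, 0, 0, 19, 0, 0, 0, 1, 0, 0, 0, 0, 0, 0, 1])

```text
clock: 1.95
tcp_pos: [422.4, 337.4, 25.3]
ee_rot: [[-0.999, 0.037, -0.003], [0.037, 0.999, -0.002], [0.003, -0.002, -1.0]]
ft_force: [-0.2, 0.4, 0.8]
opening: 85.3
finger_force: 0.0
```

>>> carry_out(series=[0, 0, 0, 0, 0, 0, 0, 0, 0, 0, 0, 0, 0, 0, 0, 0, 0, 0, 0, 0, 0, 0, 0, 0, 0, 0, 0, 0, 0, 0, 0, 0, 0, 0, 0], squeeze=50)

```text
clock: 2.58
tcp_pos: [425.0, 337.8, 27.4]
ee_rot: [[-0.999, 0.039, 0.001], [0.039, 0.999, 0.001], [-0.001, 0.001, -1.0]]
ft_force: [0.3, -0.0, 6.4]
opening: 25.6
finger_force: 49.9
```

>>> carry_out(series=[0, 0, -30, 0, 0, 0, 0, 0, 0, -40, 0, 0, 0, 0, 0, 0, -40, 0, 0, 0, 0, 0, 0, 0, 0, 0, 0, 0])

```text
clock: 3.08
tcp_pos: [426.5, 338.9, 139.8]
ee_rot: [[-0.999, 0.039, 0.005], [0.039, 0.999, 0.004], [-0.004, 0.004, -1.0]]
ft_force: [-0.2, 0.0, -1.8]
opening: 24.8
finger_force: 49.5
```

```bash
python3 -c "
from h import *
c=capture('wrist');f=c['frame'];cv2.imwrite('pics/w2.png',f[:,:,::-1])
s=state();z=s['tcp_pos'][2];print(s['tcp_pos'],s['opening'],s['finger_force'])
h=cv2.cvtColor(f,cv2.COLOR_RGB2HSV);H,S,V=h[...,0],h[...,1],h[...,2]
print(*rects(c,(H>14)&(S<150)&(V>150),z+33,200,True),sep='\n')
D=down(-2.2);st=np.array([560.5,28.5]);a=np.radians(-2.2);ex=np.array([np.cos(a),np.sin(a)]);ey=np.array([-ex[1],ex[0]])
def P(x,y,z): return (*(st+ex*x+ey*y),z)
plan([(P(-26,28,135),D,9),(P(-26,28,66),D,2)])"
```

```text
[425.34893915 337.98321869 137.79205092] 25.5323799258725 49.48538661003113
(array([318., 318.]), 447.1, 337.4, 35.7, 24.7, -2.1)
(array([527., 263.]), 426.4, 445.3, 37.2, 36.5, -44.4)
(array([317., 220.]), 397.1, 339.2, 30.6, 24.9, -2.3)
(array([465.,  81.]), 338.8, 399.4, 67.8, 19.7, -43.0)
(array([168.,  88.]), 337.3, 281.5, 67.3, 19.2, 17.3)
0 [-13.5, -30.7, 0.3] [0.0, 0.0, 0.174]
1 [-18.6, -27.9, 0.3] [0.0, 0.0, 0.174]
2 [-23.1, -24.2, 0.3] [0.0, 0.0, 0.174]
3 [-27.0, -19.8, 0.3] [0.0, 0.0, 0.174]
4 [-30.0, -14.9, 0.3] [0.0, 0.0, 0.174]
5 [-32.1, -9.4, 0.3] [0.0, 0.0, 0.174]
6 [-33.3, -3.7, 0.3] [0.0, 0.0, 0.174]
7 [-33.4, 2.1, 0.3] [0.0, 0.0, 0.174]
8 [-32.5, 7.9, 0.3] [0.0, 0.0, 0.174]
--
0 [0.0, 0.0, 34.5] [0.0, 0.0, 0.0]
1 [0.0, 0.0, 34.5] [0.0, 0.0, 0.0]
--
```

>>> carry_out(series=[-13.5, -30.7, 0, 0, 0, 0.174, 0, -18.6, -27.9, 0, 0, 0, 0.174, 0, -23.1, -24.2, 0, 0, 0, 0.174, 0, -27, -19.8, 0, 0, 0, 0.174, 0, -30, -14.9, 0, 0, 0, 0.174, 0])

```text
clock: 3.75
tcp_pos: [485.0, 180.0, 134.7]
ee_rot: [[-0.61, 0.792, -0.003], [0.792, 0.61, -0.001], [0.001, -0.003, -1.0]]
ft_force: [1.2, -0.1, -1.1]
opening: 25.5
finger_force: 49.5
```

>>> carry_out(series=[-32.1, -9.4, 0, 0, 0, 0.174, 0, -33.3, -3.7, 0, 0, 0, 0.174, 0, -33.4, 2.1, 0, 0, 0, 0.174, 0, -32.5, 7.9, 0, 0, 0, 0.174, 0, 0, 0, 0, 0, 0, 0, 0])

```text
clock: 4.38
tcp_pos: [534.7, 55.2, 134.8]
ee_rot: [[0.037, 0.999, -0.003], [0.999, -0.037, -0.001], [-0.001, -0.003, -1.0]]
ft_force: [0.4, 1.5, -1.2]
opening: 25.2
finger_force: 49.5
```

```bash
cat >> h.py <<'E'
a_=np.radians(-2.2);st=np.array([560.5,28.5]);ex=np.array([np.cos(a_),np.sin(a_)]);ey=np.array([-ex[1],ex[0]])
def P(x,y,z): return (*(st+ex*x+ey*y),z)
E
python3 -c "
from h import *
c=capture('wrist');f=c['frame'];cv2.imwrite('pics/w3.png',f[:,:,::-1])
s=state();print(s['tcp_pos'],s['opening'],s['ft_force'])
h=cv2.cvtColor(f,cv2.COLOR_RGB2HSV);H,S,V=h[...,0],h[...,1],h[...,2]
print(*rects(c,(H>15)&(H<32)&(S>110)&(V>120),44,10,True),sep='\n')
print(*rects(c,(S<40)&(V>60)&(V<160),42,1000,True),sep='\n')
plan([(P(-26,28,135),down(-2.2),1),(P(-26,28,72),down(-2.2),2)])"
```

```text
[534.2433193   56.29961465 134.91803084] 25.539423179176453 [-0.19597225  0.06688171 -1.38679569]
(array([605., 283.]), 928.4, -89.6, 20.0, 10.0, -89.4)
(array([614., 260.]), 928.8, -54.2, 24.9, 9.7, -87.6)
(array([623., 236.]), 929.1, -17.0, 20.7, 9.6, 86.6)
(array([360., 222.]), 567.3, 30.9, 17.1, 15.1, -60.6)
(array([321., 263.]), 533.8, -25.2, 173.6, 54.2, 87.6)
(array([367., 164.]), 572.8, 79.8, 19.1, 12.2, 27.5)
(array([605., 226.]), 896.8, -27.6, 313.8, 74.0, -89.9)
(array([352.,  78.]), 562.3, 146.6, 7.5, 3.0, -0.7)
(array([601.,  62.]), 826.4, 186.7, 27.8, 20.5, 88.9)
(array([621.,  38.]), 868.0, 222.5, 26.5, 23.6, -89.8)
(array([59., 24.]), 283.8, 247.3, 124.3, 43.8, 17.3)
(array([362., 188.]), 561.1, 47.7, 163.1, 69.6, 88.0)
(array([617.,  49.]), 855.4, 213.6, 116.1, 101.9, -3.0)
0 [1.2, 1.3, -0.1] [-0.003, 0.0, 0.004]
--
0 [0.0, 0.0, 31.5] [0.0, 0.0, 0.0]
1 [0.0, 0.0, 31.5] [0.0, 0.0, 0.0]
--
```

View pics/w3.png

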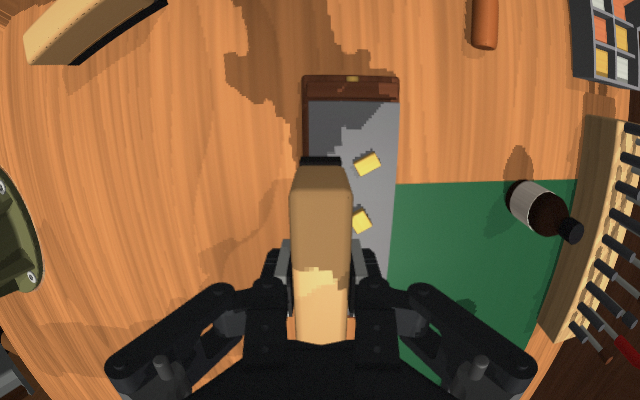

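The wrist view shows the block held along the stone. Two offcuts, at (367,164) and (360,222), are just ahead (+x) of its lip. I'll lower until contact.

>>> carry_out(series=[1, 1, 32, 0, 0, 0, 0, 0, 0, 31, 0, 0, 0, 0, 0, 0, 0, 0, 0, 0, 0])

```text
clock: 4.8
tcp_pos: [533.7, 58.8, 71.2]
ee_rot: [[0.032, 0.999, -0.005], [0.999, -0.032, -0.0], [-0.0, -0.005, -1.0]]
ft_force: [-0.7, -0.1, 0.0]
opening: 25.2
finger_force: 49.5
```

>>> carry_out(series=[0, 0, 2, 0, 0, 0, 0, 0, 0, 0, 0, 0, 0, 0])

```text
clock: 5.05
tcp_pos: [536.7, 58.4, 72.5]
ee_rot: [[0.033, 0.999, 0.001], [0.999, -0.033, 0.0], [0.0, 0.001, -1.0]]
ft_force: [-0.6, -0.8, -0.4]
opening: 25.1
finger_force: 49.5
```

>>> carry_out(series=[0, 0, 1, 0, 0, 0, 0, 0, 0, 0, 0, 0, 0, 0])

```text
clock: 5.3
tcp_pos: [536.5, 58.1, 71.0]
ee_rot: [[0.034, 0.999, 0.001], [0.999, -0.034, 0.0], [0.0, 0.001, -1.0]]
ft_force: [-0.4, -0.6, -1.6]
opening: 25.3
finger_force: 49.5
```

>>> carry_out(series=[0, 0, 1.5, 0, 0, 0, 0, 0, 0, 0, 0, 0, 0, 0])

```text
clock: 5.55
tcp_pos: [536.2, 58.0, 69.0]
ee_rot: [[0.034, 0.999, -0.0], [0.999, -0.034, -0.0], [-0.0, -0.0, -1.0]]
ft_force: [0.1, -1.2, -1.1]
opening: 25.4
finger_force: 49.5
```

>>> carry_out(series=[0, 0, 1, 0, 0, 0, 0, 0, 0, 0, 0, 0, 0, 0])

```text
clock: 5.8
tcp_pos: [536.3, 58.0, 68.5]
ee_rot: [[0.034, 0.999, 0.0], [0.999, -0.034, -0.0], [-0.0, 0.0, -1.0]]
ft_force: [-2.5, -1.4, 4.0]
opening: 25.5
finger_force: 50.2
```

>>> carry_out(series=[0, 0, 1, 0, 0, 0, 0, 0, 0, 0, 0, 0, 0, 0])

```text
clock: 6.05
tcp_pos: [536.4, 57.8, 68.3]
ee_rot: [[0.034, 0.999, 0.001], [0.999, -0.034, -0.0], [-0.0, 0.001, -1.0]]
ft_force: [-4.2, -2.4, 11.0]
opening: 25.5
finger_force: 51.4
```

Contact at TCP z of about 68.4. I'll sweep across towards +x.

>>> carry_out(series=[0, 12, -0.5, 0, 0, 0, 0, 0, 14, 0, 0, 0, 0, 0, 0, 14, 0, 0, 0, 0, 0, 0, 14, 0, 0, 0, 0, 0, 0, 14, 0, 0, 0, 0, 0])

```text
clock: 6.68
tcp_pos: [604.1, 56.3, 68.2]
ee_rot: [[0.034, 0.999, -0.001], [0.999, -0.034, 0.001], [0.001, -0.001, -1.0]]
ft_force: [-3.4, 0.2, 6.4]
opening: 25.3
finger_force: 50.5
```

>>> carry_out(series=[0, 8, 0, 0, 0, 0, 0, 0, 0, 0, 0, 0, 0, 0, 0, 0, -25, 0, 0, 0, 0, 0, 0, -35, 0, 0, 0, 0, 0, 0, 0, 0, 0, 0, 0])

```text
clock: 7.3
tcp_pos: [613.9, 55.7, 130.2]
ee_rot: [[0.034, 0.999, 0.005], [0.999, -0.034, 0.0], [0.001, 0.005, -1.0]]
ft_force: [0.7, 0.8, -0.5]
opening: 25.3
finger_force: 49.6
```

```bash
python3 -c "
from h import *
c=capture('top');f=c['frame'];cv2.imwrite('pics/t2.png',f[:,:,::-1])
s=state();print(s['tcp_pos'],s['opening'],s['ft_force'])
h=cv2.cvtColor(f,cv2.COLOR_RGB2HSV);H,S,V=h[...,0],h[...,1],h[...,2]
m=(H>15)&(H<32)&(S>110)&(V>120)
print(*rects(c,m,45,4,roi=(270,150,360,220)),sep='\n')
q=capture('wrist');f=q['frame'];h=cv2.cvtColor(f,cv2.COLOR_RGB2HSV);H,S,V=h[...,0],h[...,1],h[...,2]
cv2.imwrite('pics/w4.png',f[:,:,::-1])
print(*rects(q,(H>15)&(H<32)&(S>110)&(V>120),20,10,True),sep='\n')
plan([(P(-30,-40,127),down(-2.2),3),(P(-30,-40,72),down(-2.2),1)])"
```

```text
[612.76083242  55.61521917 128.48514434] 25.48907609657828 [ 0.01787088 -0.11837827 -0.87571303]
(array([330., 193.]), 577.6, -22.6, 12.7, 8.5, 44.1)
(array([579., 277.]), 960.5, -80.9, 24.4, 7.7, -76.7)
(array([569., 270.]), 930.6, -65.5, 35.5, 18.6, -33.9)
(array([589., 250.]), 960.6, -39.1, 26.9, 5.6, 89.5)
(array([320., 262.]), 610.7, -36.4, 187.3, 55.2, 88.1)
(array([602., 146.]), 942.0, 97.4, 43.5, 27.8, -4.0)
(array([564., 240.]), 922.3, -40.0, 336.6, 82.0, 89.9)
(array([254.,  84.]), 563.1, 147.2, 8.4, 4.1, -4.7)
(array([558.,  51.]), 853.2, 191.3, 30.4, 28.4, 89.8)
(array([585.,  23.]), 899.7, 230.9, 29.3, 29.2, -0.1)
(array([19., 28.]), 271.7, 269.5, 109.2, 73.6, 2.7)
0 [-22.9, -26.8, 0.1] [-0.0, 0.0, 0.001]
1 [-22.9, -26.8, 0.1] [-0.0, 0.0, 0.001]
2 [-22.9, -26.8, 0.1] [-0.0, 0.0, 0.001]
--
0 [0.0, 0.0, 55.0] [0.0, 0.0, 0.0]
--
```

View pics/w4.png

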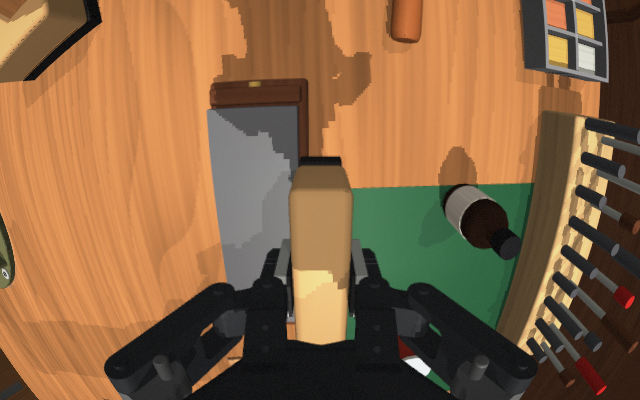

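The stone's +y half is clear in the wrist view (around (255,180)). Only the offcut near world (574,-18) is left, so I'll make the second sweep there.

>>> carry_out(series=[-23, -27, 0, 0, 0, 0, 0, -23, -27, 0, 0, 0, 0, 0, -23, -27, 0, 0, 0, 0, 0, 0, 0, 28, 0, 0, 0, 0, 0, 0, 26, 0, 0, 0, 0])

```text
clock: 8.02
tcp_pos: [527.4, -11.0, 71.8]
ee_rot: [[0.035, 0.999, -0.002], [0.999, -0.035, 0.0], [-0.0, -0.002, -1.0]]
ft_force: [0.2, -0.2, -1.5]
opening: 25.4
finger_force: 49.8
```

>>> carry_out(series=[0, 0, 0, 0, 0, 0, 0, 0, 0, 3, 0, 0, 0, 0, 0, 0, 0, 0, 0, 0, 0])

```text
clock: 8.4
tcp_pos: [529.2, -10.6, 70.9]
ee_rot: [[0.034, 0.999, 0.0], [0.999, -0.034, 0.0], [0.0, 0.0, -1.0]]
ft_force: [0.3, -0.6, -1.0]
opening: 25.8
finger_force: 49.6
```

>>> carry_out(series=[0, 0, 1, 0, 0, 0, 0, 0, 0, 0, 0, 0, 0, 0])

```text
clock: 8.65
tcp_pos: [529.2, -10.7, 69.9]
ee_rot: [[0.034, 0.999, 0.001], [0.999, -0.034, -0.0], [-0.0, 0.001, -1.0]]
ft_force: [0.7, -0.1, -0.5]
opening: 25.2
finger_force: 49.6
```

>>> carry_out(series=[0, 0, 1.5, 0, 0, 0, 0, 0, 0, 0, 0, 0, 0, 0])

```text
clock: 8.9
tcp_pos: [529.3, -10.6, 68.7]
ee_rot: [[0.034, 0.999, 0.001], [0.999, -0.034, 0.0], [0.0, 0.001, -1.0]]
ft_force: [-0.5, 0.5, 4.3]
opening: 25.1
finger_force: 50.3
```

>>> carry_out(series=[0, 14, 0, 0, 0, 0, 0, 0, 14, 0, 0, 0, 0, 0, 0, 14, 0, 0, 0, 0, 0, 0, 14, 0, 0, 0, 0, 0, 0, 14, 0, 0, 0, 0, 0])

```text
clock: 9.52
tcp_pos: [598.7, -13.3, 68.5]
ee_rot: [[0.034, 0.999, -0.001], [0.999, -0.034, -0.001], [-0.001, -0.001, -1.0]]
ft_force: [-3.4, 0.4, 5.3]
opening: 24.6
finger_force: 50.5
```

>>> carry_out(series=[0, 12, 0, 0, 0, 0, 0, 0, 0, 0, 0, 0, 0, 0, 0, 0, -30, 0, 0, 0, 0, 0, 0, -30, 0, 0, 0, 0])

```text
clock: 10.02
tcp_pos: [609.8, -13.5, 127.9]
ee_rot: [[0.034, 0.999, -0.002], [0.999, -0.034, 0.0], [0.0, -0.002, -1.0]]
ft_force: [0.3, -1.1, -0.8]
opening: 25.5
finger_force: 49.6
```

```bash
python3 -c "
from h import *
s=state();print(s['tcp_pos'],s['opening'],s['ft_force'])
plan([((440,110,126),down(-2.2),4),((440,110,40),down(-2.2),3)])"
```

```text
[609.7535155  -13.45111842 127.85813839] 25.511290884299193 [ 0.26812938 -1.06653246 -0.79946056]
0 [29.4, -43.5, 0.6] [-0.001, -0.0, 0.001]
1 [29.4, -43.5, 0.5] [-0.001, -0.0, 0.001]
2 [29.3, -43.5, 0.5] [-0.001, -0.0, 0.001]
3 [29.3, -43.6, 0.5] [-0.001, -0.0, 0.001]
--
0 [0.0, 0.0, 28.7] [0.0, 0.0, 0.0]
1 [0.0, 0.0, 28.7] [0.0, 0.0, 0.0]
2 [0.0, 0.0, 28.7] [0.0, 0.0, 0.0]
--
```

Next I'll move clear of the stone and check that it is empty before setting the block down.

>>> carry_out(series=[29.4, -43.5, 0.5, 0, 0, 0, 0, 29.4, -43.5, 0.5, 0, 0, 0, 0, 29.3, -43.5, 0.5, 0, 0, 0, 0, 29.3, -43.5, 0.5, 0, 0, 0, 0, 0, 0, 0, 0, 0, 0, 0])

```text
clock: 10.65
tcp_pos: [437.0, 110.8, 125.5]
ee_rot: [[0.03, 1.0, -0.003], [1.0, -0.03, -0.0], [-0.0, -0.003, -1.0]]
ft_force: [0.4, 0.2, 0.1]
opening: 25.4
finger_force: 50.0
```

```bash
python3 -c "
from h import *
t=capture('top')['frame'][130:230,265:465,::-1];s=capture('scene')['frame'][180:360,200:420,::-1]
a=cv2.resize(t,(800,400),interpolation=cv2.INTER_CUBIC)[:,:520];cv2.imwrite('pics/chk.png',np.hstack([a[:, :400],cv2.resize(s[:120,60:180],(400,400),interpolation=cv2.INTER_CUBIC)]))
print(state()['tcp_pos'])"
```

```text
[440.8229885  109.9654547  126.22589246]
```

View pics/chk.png

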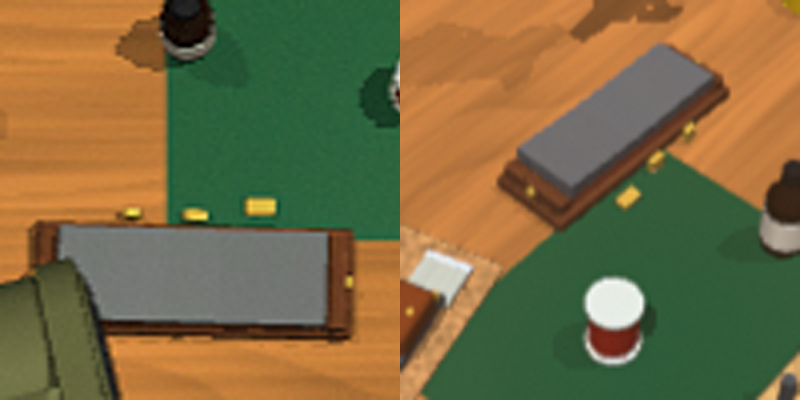

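All three offcuts are off the stone. In the left crop they are at (132,212), (196,214) and (261,206), lying on the bench beside the holder. Now I'll set the block down.

>>> carry_out(series=[0, 0, 35, 0, 0, 0, 0, 0, 0, 35, 0, 0, 0, 0, 0, 0, 26, 0, 0, 0, 0, 0, 0, 0, 0, 0, 0, 0])

```text
clock: 11.25
tcp_pos: [441.3, 108.9, 28.8]
ee_rot: [[0.036, 0.999, -0.002], [0.999, -0.036, -0.001], [-0.001, -0.002, -1.0]]
ft_force: [-0.1, 0.2, -0.9]
opening: 25.6
finger_force: 51.3
```

>>> carry_out(series=[0, 0, 1.5, 0, 0, 0, 0, 0, 0, 0, 0, 0, 0, 0])

```text
clock: 11.5
tcp_pos: [441.7, 109.6, 29.1]
ee_rot: [[0.035, 0.999, 0.001], [0.999, -0.035, 0.0], [0.0, 0.001, -1.0]]
ft_force: [-0.8, -1.0, -1.6]
opening: 25.2
finger_force: 51.3
```

>>> carry_out(series=[0, 0, 1.2, 0, 0, 0, 0, 0, 0, 0, 0, 0, 0, 0])

```text
clock: 11.75
tcp_pos: [441.1, 109.8, 27.6]
ee_rot: [[0.034, 0.999, 0.0], [0.999, -0.034, 0.0], [0.0, 0.0, -1.0]]
ft_force: [-0.6, -0.6, -0.8]
opening: 25.7
finger_force: 51.3
```

>>> carry_out(series=[0, 0, 1.2, 0, 0, 0, 0, 0, 0, 0, 0, 0, 0, 0])

```text
clock: 12.0
tcp_pos: [441.3, 109.9, 26.7]
ee_rot: [[0.034, 0.999, 0.001], [0.999, -0.034, 0.0], [0.0, 0.001, -1.0]]
ft_force: [-1.5, -0.4, 4.3]
opening: 25.0
finger_force: 51.9
```

>>> carry_out(series=[0, 0, 0, 0, 0, 0, 0.5, 0, 0, 0, 0, 0, 0, 0.7, 0, 0, 0, 0, 0, 0, 1, 0, 0, 0, 0, 0, 0, 1, 0, 0, 0, 0, 0, 0, 1])

```text
clock: 12.62
tcp_pos: [441.0, 109.8, 26.2]
ee_rot: [[0.034, 0.999, -0.0], [0.999, -0.034, 0.0], [0.0, -0.0, -1.0]]
ft_force: [0.9, 0.4, -1.0]
opening: 85.2
finger_force: 0.0
```

>>> carry_out(series=[0, 0, -30, 0, 0, 0, 1, 0, 0, -50, 0, 0, 0, 1, 0, 0, -55, 0, 0, 0, 1, 0, 0, 0, 0, 0, 0, 1])

```text
clock: 13.12
tcp_pos: [444.2, 110.6, 165.5]
ee_rot: [[0.034, 0.999, 0.008], [0.999, -0.034, 0.002], [0.002, 0.008, -1.0]]
ft_force: [0.8, 0.2, -0.4]
opening: 85.0
finger_force: 0.0
```

```bash
python3 -c "
from h import *
c=capture('wrist');f=c['frame'];h=cv2.cvtColor(f,cv2.COLOR_RGB2HSV);H,S,V=h[...,0],h[...,1],h[...,2]
print(state()['tcp_pos'],*rects(c,(H>14)&(S<150)&(V>150),58,200,True),sep='\n')
plan([((574.5,-263.7,170),down(18),9)])"
```

```text
[442.73453572 110.1756143  163.23611362]
(array([608., 256.]), 874.4, -17.9, 294.5, 67.4, -89.9)
(array([316., 186.]), 442.0, 111.2, 85.7, 25.4, 88.0)
(array([175.,  52.]), 318.5, 237.1, 130.4, 38.5, 17.4)
0 [-41.0, 16.0, -0.7] [0.001, -0.0, -0.039]
1 [-41.6, 14.4, -0.7] [0.001, -0.0, -0.039]
2 [-42.1, 12.8, -0.7] [0.001, -0.0, -0.039]
3 [-42.6, 11.2, -0.7] [0.001, -0.0, -0.039]
4 [-43.0, 9.5, -0.7] [0.001, -0.0, -0.039]
5 [-43.3, 7.9, -0.8] [0.001, -0.0, -0.039]
6 [-43.6, 6.2, -0.8] [0.001, -0.0, -0.039]
7 [-43.8, 4.5, -0.8] [0.001, -0.0, -0.039]
8 [-44.0, 2.8, -0.8] [0.001, -0.0, -0.039]
--
```

The block stands released at (442,111). Next I'll move so the wrist camera, offset to one side, sees the dial face. The half-turned grasp is equivalent.

```bash
python3 -c "
from h import *
c=capture('top')
for n,p,z in [('spool',(371,149),55),('weight',(419,142),35),('bottle',(312,132),100),('maul',(505,205),60)]: print(n,onz(c,*p,z).round())
plan([((580,-60,163),down(98),10),((713,-240,100),down(198),10)])"
```

```text
spool [ 706. -148.   55.]
weight [ 731. -296.   35.]
bottle [749.  27. 100.]
maul [ 534. -536.   60.]
0 [-16.5, 14.4, -0.1] [0.0, 0.0, -0.174]
1 [-18.8, 11.3, -0.1] [0.0, 0.0, -0.174]
2 [-20.4, 7.9, -0.1] [0.0, 0.0, -0.174]
3 [-21.5, 4.3, -0.1] [0.0, 0.0, -0.174]
4 [-21.9, 0.5, -0.1] [0.0, 0.0, -0.174]
5 [-21.7, -3.4, -0.1] [0.0, 0.0, -0.174]
6 [-20.8, -7.1, -0.1] [0.0, 0.0, -0.174]
7 [-19.2, -10.6, -0.1] [0.0, 0.0, -0.174]
8 [-17.1, -13.7, -0.1] [0.0, 0.0, -0.174]
9 [-14.4, -16.5, -0.1] [0.0, 0.0, -0.174]
--
0 [-10.7, -19.7, 6.3] [-0.0, -0.0, -0.175]
1 [-7.1, -21.2, 6.3] [-0.0, -0.0, -0.175]
2 [-3.3, -22.1, 6.3] [-0.0, -0.0, -0.175]
3 [0.6, -22.4, 6.3] [-0.0, -0.0, -0.175]
4 [4.5, -21.9, 6.3] [-0.0, -0.0, -0.175]
5 [8.2, -20.8, 6.3] [-0.0, -0.0, -0.175]
6 [11.7, -19.1, 6.3] [-0.0, -0.0, -0.175]
7 [14.8, -16.8, 6.3] [-0.0, -0.0, -0.175]
8 [17.5, -13.9, 6.3] [-0.0, -0.0, -0.175]
9 [19.7, -10.7, 6.3] [-0.0, -0.0, -0.175]
--
```

>>> carry_out(series=[-16.5, 14.4, 0, 0, 0, -0.174, 1, -18.8, 11.3, 0, 0, 0, -0.174, 1, -20.4, 7.9, 0, 0, 0, -0.174, 1, -21.5, 4.3, 0, 0, 0, -0.174, 1, -21.9, 0.5, 0, 0, 0, -0.174, 1])

```text
clock: 13.85
tcp_pos: [509.1, 24.2, 159.1]
ee_rot: [[-0.746, 0.666, -0.004], [0.666, 0.746, -0.0], [0.003, -0.003, -1.0]]
ft_force: [1.0, -0.0, -0.4]
opening: 85.2
finger_force: 0.0
```

>>> carry_out(series=[-21.7, -3.4, 0, 0, 0, -0.174, 1, -20.8, -7.1, 0, 0, 0, -0.174, 1, -19.2, -10.6, 0, 0, 0, -0.174, 1, -17.1, -13.7, 0, 0, 0, -0.174, 1, -14.4, -16.5, 0, 0, 0, -0.174, 1])

```text
clock: 14.48
tcp_pos: [578.2, -60.9, 158.8]
ee_rot: [[-0.99, -0.14, -0.004], [-0.14, 0.99, 0.0], [0.004, 0.001, -1.0]]
ft_force: [0.5, -1.0, 0.4]
opening: 85.3
finger_force: 0.0
```

>>> carry_out(series=[-10.7, -19.7, 6.3, 0, 0, -0.175, 1, -7.1, -21.2, 6.3, 0, 0, -0.175, 1, -3.3, -22.1, 6.3, 0, 0, -0.175, 1, 0.6, -22.4, 6.3, 0, 0, -0.175, 1, 4.5, -21.9, 6.3, 0, 0, -0.175, 1])

```text
clock: 15.1
tcp_pos: [644.3, -150.9, 126.9]
ee_rot: [[-0.527, -0.85, -0.004], [-0.85, 0.527, 0.001], [0.001, 0.004, -1.0]]
ft_force: [0.2, 1.4, 0.5]
opening: 85.2
finger_force: 0.0
```

>>> carry_out(series=[8.2, -20.8, 6.3, 0, 0, -0.175, 1, 11.7, -19.1, 6.3, 0, 0, -0.175, 1, 14.8, -16.8, 6.3, 0, 0, -0.175, 1, 17.5, -13.9, 6.3, 0, 0, -0.175, 1, 19.7, -10.7, 6.3, 0, 0, -0.175, 1])

```text
clock: 15.72
tcp_pos: [710.8, -240.7, 95.1]
ee_rot: [[0.315, -0.949, -0.004], [-0.949, -0.315, 0.001], [-0.002, 0.003, -1.0]]
ft_force: [0.5, 0.2, -0.1]
opening: 85.3
finger_force: 0.0
```

>>> carry_out(series=[0, 0, 0, 0, 0, 0, 1, 0, 0, 0, 0, 0, 0, 1])

```text
clock: 15.98
tcp_pos: [710.7, -239.9, 96.6]
ee_rot: [[0.307, -0.952, -0.003], [-0.952, -0.307, 0.001], [-0.002, 0.002, -1.0]]
ft_force: [-0.3, 0.2, 0.9]
opening: 85.7
finger_force: 0.0
```

```bash
python3 -c "
from h import *
c=capture('wrist');f=c['frame'];cv2.imwrite('pics/w5.png',f[:,:,::-1])
print(state()['tcp_pos'],state()['joint_positions'])
print(proj(c,(605,-359,61),True),proj(c,(574.5,-263.7,45),True))
T=c['camera_from_world'];print(-T[:3,:3].T@T[:3,3])"
```

```text
[ 710.95650683 -239.81078649   97.26339294] [-3.25422367e-01  6.69662947e-01  2.01109140e-01  1.10422166e+00
  2.25747087e-04 -2.20915822e+00]
(np.float64(526.0949121839897), np.float64(109.70525345813033)) (np.float64(493.6417847444509), np.float64(235.4054965438221))
[ 737.37911411 -318.79223356  240.3456597 ]
```

View pics/w5.png

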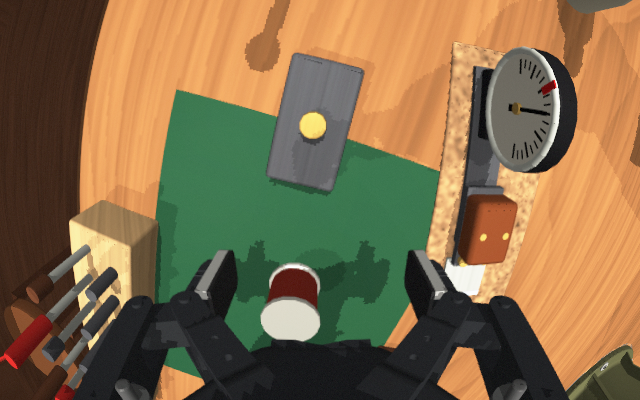

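The wrist view shows the dial face on: brass pivot at about (516,107), black pointer tip at about (550,112), and red mark at about (549,87) on the tail side. The grip is at about (490,230). I'll cast these onto the dial plane.

```bash
python3 -c "
from h import *
c=capture('wrist');f=c['frame'];h=cv2.cvtColor(f,cv2.COLOR_RGB2HSV).astype(int);H,S,V=h[...,0],h[...,1],h[...,2]
red=((H<6)|(H>174))&(S>170)&(V>100)
w=np.zeros(red.shape,bool);w[45:175,484:580]=1
print('grip',*rects(c,(H<14)&(S>110)&(V>50),45,300,True,(440,180,530,280)),sep='\n')
kx=np.array([np.cos(np.radians(108)),np.sin(np.radians(108)),0]);n=np.array([np.sin(np.radians(108)),-np.cos(np.radians(108)),0])
p0=np.array([574.5,-263.7,0])-kx*100+n*8
def cast(u,v):
    o,d=ray(c,u,v,True);P=o+d*((p0-o)@n)/(d@n);return (P-p0)@-kx,P[2]
def pts(m): ys,xs=np.nonzero(m&w);return np.array([cast(u,v) for u,v in zip(xs,ys)])
face=(V>90)&(S<70)
k=max(cv2.findContours((face&w).astype(np.uint8),cv2.RETR_EXTERNAL,cv2.CHAIN_APPROX_NONE)[0],key=cv2.contourArea)
F=np.array([cast(u,v) for u,v in k[:,0]],np.float32);(cx,cz),(a,b),an=cv2.fitEllipse(F);print('face',cx,cz,a,b,an)
br=(H>15)&(H<32)&(S>110)&(V>60)&w;P=pts(br);pv=np.median(P,0);print('pivot',pv,len(P))
R=pts(red);dr=R-[cx,cz];print('mark n',len(R),R.mean(0),np.hypot(*dr.T).min(),np.hypot(*dr.T).max())
for nm,ctr in (('ellipse',np.array([cx,cz])),('pivot',pv)):
  m=R.mean(0)-ctr;print(nm,'mark',np.arctan2(m[0],m[1]))
  D=pts((V<60)&(S<120));e=D-ctr;r=np.hypot(*e.T);t=np.arctan2(e[:,0],e[:,1]);s=(r>8)&(r<26)&(abs(t)<.5);q=e[s].mean(0);print('ptr',np.arctan2(*q),s.sum(), 'tip', t[(r>26)&(r<31)&(abs(t)<.2)].mean())
crop=f[40:180,470:590,::-1];cv2.imwrite('pics/dial.png',cv2.resize(crop,None,fx=4,fy=4,interpolation=cv2.INTER_CUBIC))
"
```

```text
grip
(array([487., 228.]), 582.0, -265.7, 61.2, 49.9, -72.9)
face -2.2833645343780518 60.4818000793457 82.56655883789062 93.09566497802734 122.89033508300781
pivot [-2.08184222 60.62542685] 247
mark n 41 [15.06080936 94.11870362] 31.141429830415884 43.48504946881945
ellipse mark 0.47607274748425876
ptr 0.0626210059109249 46 tip 0.050936472711098246
pivot mark 0.4730617354992357
ptr 0.03687509959600459 47 tip 0.04412797095769211
```

```bash
python3 -c "
from h import *
c=capture('wrist');f=c['frame'];h=cv2.cvtColor(f,cv2.COLOR_RGB2HSV).astype(int);H,S,V=h[...,0],h[...,1],h[...,2]
red=((H<6)|(H>174))&(S>170)&(V>100)
w=np.zeros(red.shape,bool);w[40:178,480:580]=1
for hd in (106.5,108,109.5):
  for vt in (90,130):
    kx=np.array([np.cos(np.radians(hd)),np.sin(np.radians(hd)),0]);n=np.array([kx[1],-kx[0],0])
    p0=np.array([605.4,-358.8,0])+n*8
    def cast(u,v):
        o,d=ray(c,u,v,True);P=o+d*((p0-o)@n)/(d@n);return (P-p0)@-kx,P[2]
    def pts(m): ys,xs=np.nonzero(m&w);return np.array([cast(u,v) for u,v in zip(xs,ys)])
    k=max(cv2.findContours((((V>vt)&(S<60))&w).astype(np.uint8),cv2.RETR_EXTERNAL,cv2.CHAIN_APPROX_NONE)[0],key=cv2.contourArea)
    F=np.array([cast(u,v) for u,v in k[:,0]],np.float32);pv=np.median(pts((H>15)&(H<32)&(S>110)&(V>60)),0)
    e=F-pv;t=np.degrees(np.arctan2(e[:,0],e[:,1]));r=np.hypot(*e.T)
    m=pts(red).mean(0)-pv;D=pts((V<60)&(S<120))-pv;rr=np.hypot(*D.T);tt=np.arctan2(D[:,0],D[:,1]);s=(rr>8)&(rr<31)&(abs(tt)<.2);q=D[s].mean(0)
    print(hd,vt,'pv',pv.round(1),'mark',round(np.arctan2(*m),3),'ptr',round(np.arctan2(*q),3),s.sum())
    print([(a,round(float(np.median(r[abs(t-a)<8])),1)) for a in range(-165,170,30) if (abs(t-a)<8).any()])
"
```

```text
106.5 90 pv [-34.5  62.9] mark 1.019 ptr 0.013 64
[(-165, 28.2), (-135, 21.9), (-105, 7.0), (-75, 6.6), (-45, 9.0), (-15, 15.3), (15, 35.0), (45, 57.7), (75, 73.2), (105, 75.5), (135, 61.3), (165, 38.0)]
106.5 130 pv [-34.5  62.9] mark 1.019 ptr 0.013 64
[(15, 31.2), (45, 54.5), (75, 71.8)]
108 90 pv [-34.6  62.5] mark 1.007 ptr 0.022 69
[(-165, 29.5), (-135, 23.0), (-105, 6.7), (-75, 6.7), (-45, 9.0), (-15, 14.6), (15, 34.3), (45, 58.5), (75, 74.1), (105, 74.8), (135, 60.8), (165, 38.6)]
108 130 pv [-34.6  62.5] mark 1.007 ptr 0.022 69
[(15, 31.0), (45, 55.1), (75, 72.8)]
109.5 90 pv [-34.6  61.7] mark 0.993 ptr 0.026 71
[(-165, 30.4), (-135, 24.5), (-105, 6.6), (-75, 7.0), (-45, 8.9), (-15, 14.6), (15, 34.3), (45, 59.7), (75, 74.9), (105, 73.7), (135, 59.6), (165, 38.1)]
109.5 130 pv [-34.6  61.7] mark 0.993 ptr 0.026 71
[(15, 31.0), (45, 56.6), (75, 73.7)]
```

```bash
python3 -c "
from h import *
c=capture('wrist');f=c['frame'];h=cv2.cvtColor(f,cv2.COLOR_RGB2HSV).astype(int);H,S,V=h[...,0],h[...,1],h[...,2]
yy,xx=np.mgrid[:400,:640]
box=lambda x0,y0,x1,y1:(xx>=x0)&(xx<x1)&(yy>=y0)&(yy<y1)
red=((H<6)|(H>174))&(S>170)&(V>100)&box(535,75,565,100)
ptr=(V<70)&box(520,104,553,117)
piv=(H>15)&(H<32)&(S>110)&(V>60)&box(505,95,530,120)
face=(((V>90)&(S<60))|red|piv)&box(484,40,580,178)
k=max(cv2.findContours(face.astype(np.uint8),cv2.RETR_EXTERNAL,cv2.CHAIN_APPROX_NONE)[0],key=cv2.contourArea)
for n_,m in (('red',red),('ptr',ptr),('piv',piv)): print(n_,m.sum(),xx[m].mean().round(1),yy[m].mean().round(1))
print('img ellipse',cv2.fitEllipse(k),cv2.boundingRect(k))
for hd in (106,108,110):
    kx=np.array([np.cos(np.radians(hd)),np.sin(np.radians(hd)),0]);n=np.array([kx[1],-kx[0],0])
    p0=np.array([605.4,-358.8,0])+n*8
    def cast(u,v):
        o,d=ray(c,u,v,True);P=o+d*((p0-o)@n)/(d@n);return (P-p0)@-kx,P[2]
    pts=lambda m:np.array([cast(u,v) for u,v in zip(xx[m],yy[m])])
    F=np.array([cast(u,v) for u,v in k[:,0]],np.float32);E=cv2.fitEllipse(F)
    ctr=np.array(E[0]);pv=pts(piv).mean(0);m=pts(red).mean(0)
    vx,vy,_,_=cv2.fitLine(pts(ptr).astype(np.float32),cv2.DIST_HUBER,0,.01,.01).ravel();pa=np.arctan(vx/vy)
    e=F-ctr;t=np.degrees(np.arctan2(e[:,0],e[:,1]));r=np.hypot(*e.T)
    a=np.arctan2(*(m-ctr));b=np.arctan2(*(m-pv))
    # unwarp by the circle condition, keep pointer as zero
    th=np.radians(E[2]);Q=np.array([[np.cos(th),np.sin(th)],[-np.sin(th),np.cos(th)]]);W=Q.T@np.diag([84/E[1][0],84/E[1][1]])@Q
    mm=W@(m-ctr);pp=W@np.array([np.sin(pa),np.cos(pa)])
    print(hd,np.round(E[0]+E[1]+(E[2],),1),'pv',pv.round(1),'mark c/pv',a.round(3),b.round(3),'ptr',pa.round(3),'diff',(a-pa).round(3),'unwarped',np.round(np.arctan2(*mm)-np.arctan2(*pp),3))
    if hd==108: print([(q,round(float(np.median(r[abs(t-q)<8])),1)) for q in range(-165,170,30) if (abs(t-q)<8).any()])
"
```

```text
red 38 548.6 88.8
ptr 139 535.0 111.3
piv 90 516.0 108.9
img ellipse ((520.8853759765625, 112.42508697509766), (72.88056945800781, 131.69154357910156), 7.736734390258789) (486, 48, 74, 130)
106 [ -2.5  60.5  84.1  92.5 113. ] pv [-0.2 60.4] mark c/pv 0.488 0.431 ptr 0.021 diff 0.468 unwarped 0.455
108 [ -2.7  60.3  82.4  94.7 121.3] pv [ 0.1 60.4] mark c/pv 0.49 0.423 ptr 0.021 diff 0.469 unwarped 0.467
[(-165, 41.7), (-135, 40.2), (-105, 44.9), (-75, 38.9), (-45, 40.6), (-15, 42.8), (15, 44.7), (45, 45.3), (75, 44.6), (105, 43.7), (135, 43.1), (165, 42.2)]
110 [ -3.   60.1  80.6  97.3 125.7] pv [ 0.4 60.4] mark c/pv 0.492 0.415 ptr 0.022 diff 0.47 unwarped 0.479
```

The outline mask is contaminated, so I'll lower for a flatter view and look at an enlarged crop.

>>> carry_out(series=[0, 0, 15, 0, 0, 0, 1, 0, 0, 15, 0, 0, 0, 1, 0, 0, 0, 0, 0, 0, 1, 0, 0, 0, 0, 0, 0, 1, 0, 0, 0, 0, 0, 0, 1])

```text
clock: 16.8
tcp_pos: [712.3, -240.8, 68.8]
ee_rot: [[0.309, -0.951, 0.001], [-0.951, -0.309, -0.0], [0.001, -0.001, -1.0]]
ft_force: [0.8, -0.5, -0.3]
opening: 85.6
finger_force: 0.0
```

```bash
python3 -c "
from h import *
import pickle
c=capture('wrist');f=c['frame'];pickle.dump(c,open('dial.pkl','wb'))
print(state()['tcp_pos'],proj(c,(605.4+7.6,-358.8+2.5,61),True))
u,v=map(int,proj(c,(605.4+7.6,-358.8+2.5,61),True));print(u-50,v-75)
cv2.imwrite('pics/dial.png',cv2.resize(f[max(v-75,0):v+75,u-50:u+70,::-1],None,fx=4,fy=4,interpolation=cv2.INTER_CUBIC))"
```

```text
[ 712.33598017 -240.81461392   68.80232064] (np.float64(543.8531815981879), np.float64(116.07011979922216))
493 41
```

View pics/dial.png

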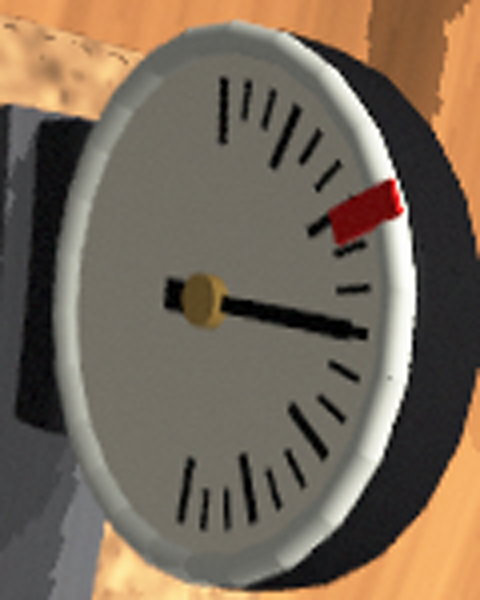

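The crop shows a clean protractor: ticks every 10° (long ones at 30/60/90), the pointer on 0, and the red mark at crop (366,212), between the 20° and 30° ticks. Since the mark may stand proud of the face, I'll move the camera tailward so parallax is radial along the mark, then fit the ticks.

>>> carry_out(series=[15, 0, -2, 0, 0, 0, 1, 25, 0, 0, 0, 0, 0, 1, 20, 0, 0, 0, 0, 0, 1, 0, 0, 0, 0, 0, 0, 1, 0, 0, 0, 0, 0, 0, 1])

```text
clock: 17.48
tcp_pos: [730.3, -297.6, 70.2]
ee_rot: [[0.309, -0.951, -0.0], [-0.951, -0.309, 0.0], [-0.0, -0.0, -1.0]]
ft_force: [-0.5, 0.2, 0.5]
opening: 85.5
finger_force: 0.0
```

```bash
cat > ticks.py <<'E'
from h import *
import pickle
from scipy.optimize import least_squares
c2=capture('wrist');pickle.dump(c2,open('dial2.pkl','wb'));print(state()['tcp_pos'])
hd=108;kx=np.array([np.cos(np.radians(hd)),np.sin(np.radians(hd)),0]);n=np.array([kx[1],-kx[0],0]);p0=np.array([605.4,-358.8,0])+n*8
for c in (pickle.load(open('dial.pkl','rb')),c2):
    cam=-c['camera_from_world'][:3,:3].T@c['camera_from_world'][:3,3];print('cam tailward, up, out',((cam-p0)@-kx).round(),cam[2].round()-61,((cam-p0)@n).round())
    f=c['frame'];h=cv2.cvtColor(f,cv2.COLOR_RGB2HSV).astype(int);H,S,V=h[...,0],h[...,1],h[...,2]
    # rectify the face onto its own plane, 5 px per mm: columns tailward, rows up
    g=np.arange(-45,45.01,.2);X,Z=np.meshgrid(g,g)
    uv=np.array([proj(c,p0+np.array([0,0,61.])-kx*x+np.array([0,0,z]),True) for x,z in zip(X.ravel(),Z.ravel())],np.float32)
    I=cv2.remap(f,uv[:,0].reshape(X.shape),uv[:,1].reshape(X.shape),cv2.INTER_LINEAR)
    h=cv2.cvtColor(I,cv2.COLOR_RGB2HSV).astype(int);H,S,V=h[...,0],h[...,1],h[...,2]
    red=((H<8)|(H>172))&(S>130)&(V>80)&(np.hypot(X,Z)<45)
    dark=((V<65)&(np.hypot(X,Z)<36)&(np.hypot(X,Z)>19)).astype(np.uint8)
    nn,L,st_,cc=cv2.connectedComponentsWithStats(dark)
    B=np.array([[g[0]+cc[i][0]*.2,g[0]+cc[i][1]*.2,st_[i,4]*.04] for i in range(1,nn) if 1<st_[i,4]*.04<25])
    m=np.array([X[red].mean(),Z[red].mean()])
    ang=np.degrees(np.arctan2(B[:,0],B[:,1]));o=np.argsort(ang)
    print('mark',m.round(1),red.sum()*.04,np.degrees(np.arctan2(*m)).round(1))
    for i in o: print(ang[i].round(1),np.hypot(*B[i,:2]).round(1),B[i,2].round(1),end=' | ')
    print()
    k=(B[:,2]<7)
    T=B[k,:2];th=np.radians(np.round(ang[k]/10)*10)
    fun=lambda q:(T-(q[:2]+np.c_[np.sin(th),np.cos(th)]@q[2:].reshape(2,2).T)).ravel()
    r=least_squares(fun,[0,0,28,0,0,28],loss='soft_l1',f_scale=.5);M=r.x[2:].reshape(2,2)
    print('fit',r.x.round(2),np.abs(r.fun).max().round(2),'mark',np.arctan2(*np.linalg.solve(M,m-r.x[:2])).round(4))
    cv2.imwrite('pics/rect.png',I[::-1,:,::-1])
E
python3 ticks.py
```

```text
[ 730.25854553 -297.20313352   70.17170315]
cam tailward, up, out 4.0 152.0 131.0
mark [15.5 32.3] 64.8 25.5
-88.1 28.4 18.7 | -78.4 30.8 7.8 | -68.5 30.8 7.0 | -58.2 28.9 19.4 | -48.4 31.3 7.0 | -38.6 31.3 7.3 | -28.6 29.5 17.9 | -19.0 31.6 6.4 | -9.3 31.7 6.1 | 10.0 32.0 5.9 | 19.4 32.0 6.4 | 28.8 27.1 7.8 | 38.5 31.9 7.0 | 48.0 31.6 8.2 | 57.4 29.5 19.0 | 67.2 31.2 7.8 | 76.8 31.0 7.8 | 86.5 28.7 19.6 | 
fit [-0.08  1.21 30.61  0.29  0.39 30.67] 0.07 mark 0.4586
cam tailward, up, out 63.0 153.0 131.0
mark [14.2 32.6] 55.52 23.6
-88.2 28.6 18.1 | -78.4 30.5 6.9 | -68.6 31.2 6.6 | -58.4 29.1 19.8 | -48.6 31.2 8.0 | -38.8 31.5 7.5 | -28.8 29.6 18.9 | -19.1 31.8 8.0 | -9.3 31.9 7.6 | 9.9 31.8 6.8 | 19.1 33.2 2.9 | 29.0 29.8 17.0 | 38.6 32.0 7.8 | 48.1 31.7 8.3 | 57.4 29.4 20.0 | 67.2 31.3 9.4 | 76.9 31.3 8.6 | 86.6 28.9 22.2 | 
fit [ 2.38  5.22 32.36 -2.63  3.41 26.32] 0.38 mark 0.4257
```

Two views put the mark about 2.8 mm proud of the face. Corrected for that, both give mark ≈ 0.42 rad. Now I'll go to the knife grip.

```bash
python3 -c "
from h import *
D=down(198)
plan([((730,-297,160),D,2),((574.5,-263.7,160),D,3),((574.5,-263.7,13),D,5)])"
```

```text
0 [-0.2, 0.1, -44.9] [0.0, 0.0, 0.0]
1 [-0.1, 0.1, -44.9] [0.0, 0.0, 0.0]
--
0 [-26.6, 45.9, 0.0] [0.0, 0.0, 0.0]
1 [-26.6, 45.9, 0.0] [0.0, 0.0, 0.0]
2 [-26.6, 45.9, 0.0] [0.0, 0.0, 0.0]
--
0 [0.0, 0.0, 29.4] [0.0, 0.0, 0.0]
1 [0.0, 0.0, 29.4] [0.0, 0.0, 0.0]
2 [0.0, 0.0, 29.4] [0.0, 0.0, 0.0]
3 [0.0, 0.0, 29.4] [0.0, 0.0, 0.0]
4 [0.0, 0.0, 29.4] [0.0, 0.0, 0.0]
--
```

>>> carry_out(series=[0, 0, -45, 0, 0, 0, 1, 0, 0, -45, 0, 0, 0, 1, 0, 0, 0, 0, 0, 0, 1])

```text
clock: 17.9
tcp_pos: [733.1, -297.8, 166.2]
ee_rot: [[0.31, -0.951, 0.008], [-0.951, -0.31, -0.003], [0.005, -0.007, -1.0]]
ft_force: [1.0, 0.2, -0.1]
opening: 85.3
finger_force: 0.0
```

>>> carry_out(series=[-26.6, 46, 0, 0, 0, 0, 1, -26.6, 46, 0, 0, 0, 0, 1, -26.6, 46, 0, 0, 0, 0, 1, 0, 0, 0, 0, 0, 0, 1, 0, 0, 0, 0, 0, 0, 1])

```text
clock: 18.52
tcp_pos: [575.0, -264.2, 160.4]
ee_rot: [[0.31, -0.951, 0.001], [-0.951, -0.31, -0.0], [0.001, -0.001, -1.0]]
ft_force: [0.6, -0.2, 0.5]
opening: 85.1
finger_force: 0.0
```

```bash
python3 -c "
from h import *
c=capture('wrist');f=c['frame'];h=cv2.cvtColor(f,cv2.COLOR_RGB2HSV).astype(int);H,S,V=h[...,0],h[...,1],h[...,2]
cv2.imwrite('pics/w6.png',f[:,:,::-1]);print(state()['tcp_pos'],proj(c,(574.5,-263.7,45),True))
print(*rects(c,(H<9)&(S>130)&(V>40),45,300,True),sep='\n')
plan([((574.5,-263.7,160),down(198),1)])"
```

```text
[ 575.81545543 -264.54800938  160.51458833] (np.float64(321.78635657994505), np.float64(188.4666128155985))
(array([ 19., 378.]), 1309.9, 656.8, 908.1, 50.8, 52.0)
(array([180., 235.]), 694.9, -173.6, 39.4, 34.7, -26.9)
(array([635.,  58.]), 256.9, -556.2, 100.8, 32.8, -73.2)
0 [-1.2, 1.0, 0.5] [-0.001, -0.001, 0.001]
--
```

View pics/w6.png

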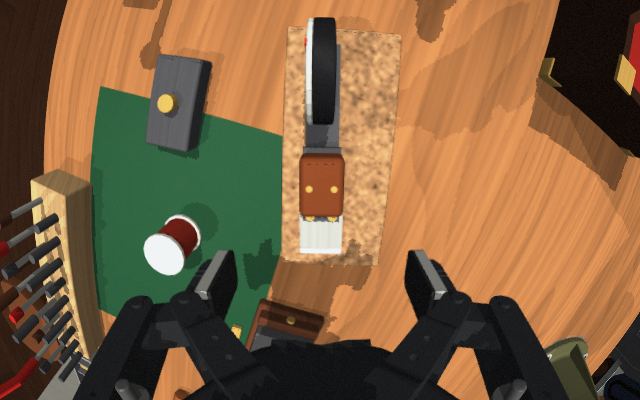

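The wrist view shows the grip at (322,186), where it was predicted (322,188), and aligned with the fingers. I'll descend and grip hard.

>>> carry_out(series=[-1, 1, 45, 0, 0, 0, 1, 0, 0, 45, 0, 0, 0, 1, 0, 0, 40, 0, 0, 0, 1, 0, 0, 17, 0, 0, 0, 1, 0, 0, 0, 0, 0, 0, 1])

```text
clock: 19.2
tcp_pos: [573.4, -263.7, 12.2]
ee_rot: [[0.31, -0.951, -0.002], [-0.951, -0.31, 0.001], [-0.001, 0.001, -1.0]]
ft_force: [-0.1, 0.5, 0.1]
opening: 85.5
finger_force: 0.0
```

>>> carry_out(series=[0, 0, 0, 0, 0, 0, 1, 0, 0, 0, 0, 0, 0, 0, 0, 0, 0, 0, 0, 0, 0, 0, 0, 0, 0, 0, 0, 0, 0, 0, 0, 0, 0, 0, 0], squeeze=110)

```text
clock: 19.82
tcp_pos: [574.1, -264.1, 14.5]
ee_rot: [[0.309, -0.951, 0.002], [-0.951, -0.309, -0.001], [0.001, -0.002, -1.0]]
ft_force: [-0.7, 1.2, 5.4]
opening: 38.4
finger_force: 111.9
```

>>> carry_out(series=[0, 0, 0, 0, 0, 0, 0, 0, 0, 0, 0, 0, 0, 0])

```text
clock: 20.08
tcp_pos: [574.1, -264.1, 14.5]
ee_rot: [[0.309, -0.951, 0.002], [-0.951, -0.309, -0.001], [0.001, -0.002, -1.0]]
ft_force: [0.2, 0.7, 6.2]
opening: 38.5
finger_force: 111.9
```

```bash
python3 -c "
from h import *
s=state();print(s['tcp_pos'],s['ee_rot'],s['opening'],s['finger_force'],s['ft_force'])"
```

```text
[ 574.10230083 -264.1212593    14.48407183] [[ 3.09279820e-01 -9.50969307e-01  1.83563117e-03]
 [-9.50970380e-01 -3.09281356e-01 -6.15033912e-04]
 [ 1.15260487e-03 -1.55541329e-03 -9.99998126e-01]] 38.46046841701521 111.88389301300049 [0.15693248 0.69258001 6.20463642]
```

Gripped at 38.5 mm opening with 112 N. Next is lift, turn and tilt over the stone.

>>> carry_out(series=[0, 0, -15, 0, 0, 0, 0, 0, 0, -30, 0, 0, 0, 0, 0, 0, -40, 0, 0, 0, 0, 0, 0, -30, 0, 0, 0, 0, 0, 0, 0, 0, 0, 0, 0])

```text
clock: 20.7
tcp_pos: [574.9, -264.6, 131.0]
ee_rot: [[0.309, -0.951, 0.004], [-0.951, -0.309, -0.002], [0.003, -0.004, -1.0]]
ft_force: [0.7, 0.5, -5.1]
opening: 38.4
finger_force: 111.4
```

```bash
python3 -c "
from h import *
s=state();print(s['tcp_pos'],s['opening'],s['ft_force'])
plan([(P(0,-93.5,135),down(177.8,.42),8)])"
```

```text
[ 574.87728914 -264.56317652  130.98733096] 38.351344228898974 [ 0.66560891  0.45234229 -5.05781182]
0 [-24.4, -5.6, -0.6] [-0.01, 0.052, 0.043]
1 [-24.6, -4.5, -1.9] [-0.01, 0.052, 0.043]
2 [-24.6, -3.4, -3.2] [-0.01, 0.052, 0.043]
3 [-24.5, -2.3, -4.5] [-0.01, 0.052, 0.043]
4 [-24.4, -1.2, -5.8] [-0.01, 0.052, 0.043]
5 [-24.1, -0.1, -7.0] [-0.01, 0.052, 0.043]
6 [-23.6, 1.0, -8.2] [-0.01, 0.052, 0.043]
7 [-23.1, 2.1, -9.4] [-0.01, 0.052, 0.043]
--
```

>>> carry_out(series=[-24.4, -5.6, -0.6, -0.01, 0.052, 0.043, 0, -24.6, -4.5, -1.9, -0.01, 0.052, 0.043, 0, -24.6, -3.4, -3.2, -0.01, 0.052, 0.043, 0, -24.5, -2.3, -4.5, -0.01, 0.052, 0.043, 0])

```text
clock: 21.2
tcp_pos: [562.5, -162.9, 128.5]
ee_rot: [[0.139, -0.99, 0.005], [-0.968, -0.137, -0.21], [0.209, 0.024, -0.978]]
ft_force: [0.5, 0.4, -4.4]
opening: 38.6
finger_force: 111.3
```

>>> carry_out(series=[-24.4, -1.2, -5.8, -0.01, 0.052, 0.043, 0, -24.1, 0, -7, -0.01, 0.052, 0.043, 0, -23.6, 1, -8.2, -0.01, 0.052, 0.043, 0, -23.1, 2.1, -9.4, -0.01, 0.052, 0.043, 0, 0, 0, 0, 0, 0, 0, 0])

```text
clock: 21.82
tcp_pos: [553.8, -61.7, 129.9]
ee_rot: [[-0.025, -0.999, -0.023], [-0.913, 0.033, -0.407], [0.408, 0.011, -0.913]]
ft_force: [-0.3, -0.4, -5.4]
opening: 38.7
finger_force: 111.5
```

>>> carry_out(series=[0, 0, 0, 0, 0, 0, 0, 0, 0, 0, 0, 0, 0, 0, 0, 0, 0, 0, 0, 0, 0])

```text
clock: 22.2
tcp_pos: [554.9, -65.2, 132.5]
ee_rot: [[-0.032, -0.999, -0.021], [-0.912, 0.038, -0.408], [0.409, 0.006, -0.913]]
ft_force: [0.3, -0.6, -4.9]
opening: 38.5
finger_force: 111.5
```

```bash
cat > chk.py <<'E'
from h import *
import sys
s=state();R=s['ee_rot'];p=s['tcp_pos'];e=p+R@[-83,0,5.5]
print('tcp',p.round(1),'tilt',np.arcsin(R[2,0]).round(4),'tool y',R[:,1].round(3),'ft',s['ft_force'].round(1),'open',round(s['opening'],1))
d=e[:2]-st;print('edge local',(d@ex).round(1),(d@ey).round(1),e[2].round(1))
z=float(sys.argv[1]);plan([(P(0,-93.5,z),down(177.8,.42),int(sys.argv[2]))])
E
python3 chk.py 92 2
```

```text
tcp [554.9 -65.2 132.5] tilt 0.4212 tool y [-0.999  0.038  0.006] ft [ 0.3 -0.6 -4.9] open 38.5
edge local -2.3 -20.3 93.5
0 [-8.4, -1.1, 18.4] [0.003, -0.001, 0.002]
1 [-8.4, -1.1, 18.4] [0.003, -0.001, 0.002]
--
```

>>> carry_out(series=[-8.4, -1.1, 18.4, 0.003, 0, 0.002, 0, -8.4, -1, 18.4, 0.003, 0, 0.002, 0, 0, 0, 0, 0, 0, 0, 0])

```text
clock: 22.58
tcp_pos: [555.5, -64.7, 90.8]
ee_rot: [[-0.034, -0.999, -0.018], [-0.912, 0.038, -0.409], [0.409, 0.002, -0.912]]
ft_force: [0.4, -0.8, -4.7]
opening: 38.5
finger_force: 111.3
```

>>> carry_out(series=[-2.9, 0, 6.4, 0, 0, 0, 0, 0, 0, 0, 0, 0, 0, 0, 0, 0, 0, 0, 0, 0, 0])

```text
clock: 22.95
tcp_pos: [557.3, -64.1, 85.5]
ee_rot: [[-0.035, -0.999, -0.014], [-0.912, 0.037, -0.409], [0.409, -0.002, -0.913]]
ft_force: [0.0, -0.1, -5.6]
opening: 38.7
finger_force: 111.3
```

>>> carry_out(series=[-0.8, 0, 1.8, 0, 0, 0, 0, 0, 0, 0, 0, 0, 0, 0, 0, 0, 0, 0, 0, 0, 0])

```text
clock: 23.32
tcp_pos: [557.0, -64.1, 83.1]
ee_rot: [[-0.034, -0.999, -0.014], [-0.912, 0.037, -0.409], [0.409, -0.001, -0.912]]
ft_force: [0.1, -0.0, -5.2]
opening: 38.5
finger_force: 111.3
```

```bash
python3 chk.py 79 1
```

```text
tcp [557.  -64.1  83.1] tilt 0.4214 tool y [-0.999  0.037 -0.001] ft [ 0.1 -0.  -5.2] open 38.5
edge local 0.0 -19.1 44.1
0 [-0.9, 0.1, 4.1] [-0.001, -0.001, 0.001]
--
```

>>> carry_out(series=[-0.8, 0, 1.8, 0, 0, 0, 0, 0, 0, 0, 0, 0, 0, 0, 0, 0, 0, 0, 0, 0, 0])

```text
clock: 23.7
tcp_pos: [557.0, -64.1, 81.0]
ee_rot: [[-0.034, -0.999, -0.015], [-0.912, 0.037, -0.409], [0.409, -0.001, -0.912]]
ft_force: [0.2, 0.5, -4.1]
opening: 38.4
finger_force: 111.3
```

>>> carry_out(series=[-0.4, 0, 0.9, 0, 0, 0, 0, 0, 0, 0, 0, 0, 0, 0, 0, 0, 0, 0, 0, 0, 0])

```text
clock: 24.08
tcp_pos: [557.0, -64.1, 80.0]
ee_rot: [[-0.034, -0.999, -0.015], [-0.912, 0.037, -0.409], [0.409, -0.001, -0.912]]
ft_force: [-0.3, -0.5, -5.0]
opening: 38.2
finger_force: 111.3
```

>>> carry_out(series=[-0.4, 0, 0.9, 0, 0, 0, 0, 0, 0, 0, 0, 0, 0, 0, 0, 0, 0, 0, 0, 0, 0])

```text
clock: 24.45
tcp_pos: [556.9, -64.1, 79.0]
ee_rot: [[-0.034, -0.999, -0.015], [-0.912, 0.037, -0.409], [0.409, -0.001, -0.912]]
ft_force: [-0.6, -0.7, -5.2]
opening: 38.5
finger_force: 111.3
```

>>> carry_out(series=[-0.3, 0, 0.7, 0, 0, 0, 0, 0, 0, 0, 0, 0, 0, 0, 0, 0, 0, 0, 0, 0, 0])

```text
clock: 24.82
tcp_pos: [557.0, -64.1, 78.3]
ee_rot: [[-0.034, -0.999, -0.015], [-0.912, 0.037, -0.409], [0.409, -0.001, -0.912]]
ft_force: [0.5, -0.4, -4.7]
opening: 37.9
finger_force: 111.3
```

>>> carry_out(series=[-0.3, 0, 0.7, 0, 0, 0, 0, 0, 0, 0, 0, 0, 0, 0, 0, 0, 0, 0, 0, 0, 0])

```text
clock: 25.2
tcp_pos: [557.1, -64.3, 77.9]
ee_rot: [[-0.035, -0.999, -0.014], [-0.912, 0.037, -0.409], [0.409, -0.001, -0.912]]
ft_force: [-0.2, -0.8, 0.3]
opening: 38.3
finger_force: 111.8
```

Contact, pressing about 5 N. I'll check that the knife hasn't pivoted in the fingers: where the red mark and dial sit in the wrist view, compared with the no-slip prediction, plus a coarse pointer/mark reading from the scene camera.

```bash
cat > slip.py <<'E'
from h import *
c=capture('wrist');s=state();f=c['frame'];cv2.imwrite('pics/w7.png',f[:,:,::-1])
Tt=np.eye(4);Tt[:3,:3]=s['ee_rot'];Tt[:3,3]=s['tcp_pos'];CT=c['camera_from_world']@Tt   # tool -> cam
def red(f):
    h=cv2.cvtColor(f,cv2.COLOR_RGB2HSV).astype(int);H,S,V=h[...,0],h[...,1],h[...,2]
    m=((H<7)|(H>173))&(S>150)&(V>70);m[:,:260]=0;m[:,360:]=0;m[150:]=0;y,x=np.nonzero(m);return len(x),x.mean().round(1),y.mean().round(1),x.min(),x.max(),y.min(),y.max()
def kn2tool(q,g=(12,0,10.5),sl=0.):   # knife point -> tool, slip about the grasp point (nose down +)
    d=np.array(q,float)-[12,0,28];d=np.array([d[0]*np.cos(sl)+d[2]*np.sin(sl),d[1],-d[0]*np.sin(sl)+d[2]*np.cos(sl)])+[12,0,28]-np.array(g)
    return np.array([-d[0],-d[1],-d[2]])*[1,-1,1] if False else np.array([-d[0],d[1],-d[2]])
def pix(t): return np.round(proj({'K':c['K'],'camera_from_world':CT},t,True),1)
mk=lambda r,a=.42:(-88-r*np.sin(a),-10.8,57+r*np.cos(a))
print('now obs',red(f))
for sl in (-.035,0,.035): print(sl,'pred inner/outer',pix(kn2tool(mk(31),sl=sl)),pix(kn2tool(mk(43),sl=sl)))
w6=cv2.imread('pics/w6.png')[:,:,::-1].copy();print('w6 obs',red(w6))
# w6: tool at (575.8,-264.5,160.5), knife on the pad: tool coords of knife origin from the later grasp at (574.1,-264.1,14.5)
d=down(198).T@(np.array([575.8,-264.5,160.5])-np.array([574.1,-264.1,14.5]))
print('w6 pred',pix(kn2tool(mk(31))-d),pix(kn2tool(mk(43))-d))
E
python3 slip.py; python3 chk.py 77.9 1
```

```text
tcp [557.1 -64.2  77.9] tilt 0.4218 tool y [-0.999  0.037 -0.001] ft [-0.3 -0.4 -0.6] open 38.4
edge local 0.1 -19.3 38.9
0 [0.6, 0.1, 0.2] [-0.001, -0.002, 0.001]
--slip.py:6: RuntimeWarning: Mean of empty slice.
  m=((H<7)|(H>173))&(S>150)&(V>70);m[:,:260]=0;m[:,360:]=0;m[150:]=0;y,x=np.nonzero(m);return len(x),x.mean().round(1),y.mean().round(1),x.min(),x.max(),y.min(),y.max()
  ret = ret.dtype.type(ret / rcount)
Traceback (most recent call last):
  File "slip.py", line 12, in <module>
    print('now obs',red(f))
                    ~~~^^^
  File "slip.py", line 6, in red
    m=((H<7)|(H>173))&(S>150)&(V>70);m[:,:260]=0;m[:,360:]=0;m[150:]=0;y,x=np.nonzero(m);return len(x),x.mean().round(1),y.mean().round(1),x.min(),x.max(),y.min(),y.max()
                                                                                                                                           ~~~~~^^
ValueError: zero-size array to reduction operation minimum which has no identity
```

```bash
sed -i "s/m\[:,:260\]=0;m\[:,360:\]=0;m\[150:\]=0;y,x/m[:,:220]=0;m[:,420:]=0;m[180:]=0;y,x/; s/^print('now obs',red(f))/try: print('now obs',red(f))\nexcept Exception as e: print('no red')/" slip.py
cat >> slip.py <<'E'
# dial disc: top rim points on the face side and back side, by slip
for sl in (-.035,0,.035): print(sl,[tuple(pix(kn2tool((-88+42*np.sin(a),yy,57+42*np.cos(a)),sl=sl))) for a in (-.3,0,.5,1.0) for yy in (-8,8)])
h=cv2.cvtColor(f,cv2.COLOR_RGB2HSV).astype(int)
for y in range(0,150,10): print(y,[(x,*h[y,x][1:]) for x in range(250,400,10)])
E
python3 slip.py
python3 - <<'E'
import sys;sys.path.insert(0,'.')
from h import *
c=capture('scene');s=state();f=c['frame'];R=s['ee_rot'];p=s['tcp_pos']
K=lambda q:p+R@np.array([-(q[0]-12),q[1],-(q[2]-10.5)])
ctr=K((-88,-9,57));u,v=map(int,proj(c,ctr));print('dial px',u,v)
I=f[v-30:v+30,u-30:u+30];h=cv2.cvtColor(I,cv2.COLOR_RGB2HSV).astype(int);H,S,V=h[...,0],h[...,1],h[...,2]
m=((H<7)|(H>173))&(S>120)&(V>50);y,x=np.nonzero(m);print('red px',len(x),(x+u-30).tolist(),(y+v-30).tolist())
print('pred mark', [np.round(proj(c,K((-88-r*np.sin(.42),-10.8,57+r*np.cos(.42)))),1) for r in (31,43)], 'pivot',np.round(proj(c,ctr),1))
print(cv2.cvtColor(f,cv2.COLOR_RGB2GRAY)[v-20:v+20:1,u-14:u+15])
E
```

```text
no red
-0.035 pred inner/outer [279.  -33.3] [273.3 -72. ]
0 pred inner/outer [276.6 -32.3] [270.  -72.3]
0.035 pred inner/outer [274.  -30.5] [266.2 -71.9]
w6 obs (9, np.float64(304.9), np.float64(41.7), np.int64(304), np.int64(305), np.int64(38), np.int64(45))
w6 pred [308.2  50.9] [307.5  41.5]
-0.035 [(np.float64(285.7), np.float64(-55.5)), (np.float64(365.9), np.float64(-54.8)), (np.float64(283.3), np.float64(-5.7)), (np.float64(368.9), np.float64(-5.0)), (np.float64(286.0), np.float64(97.3)), (np.float64(365.4), np.float64(97.6)), (np.float64(293.1), np.float64(158.4)), (np.float64(356.1), np.float64(158.5))]
0 [(np.float64(283.2), np.float64(-54.1)), (np.float64(369.0), np.float64(-53.4)), (np.float64(280.9), np.float64(0.8)), (np.float64(372.1), np.float64(1.5)), (np.float64(284.6), np.float64(109.1)), (np.float64(367.2), np.float64(109.4)), (np.float64(292.4), np.float64(167.4)), (np.float64(356.9), np.float64(167.4))]
0.035 [(np.float64(280.5), np.float64(-51.7)), (np.float64(372.6), np.float64(-50.8)), (np.float64(278.2), np.float64(9.2)), (np.float64(375.6), np.float64(9.
[... 8141 characters left out ...]
int64(152), np.int64(230)), (380, np.int64(145), np.int64(244)), (390, np.int64(146), np.int64(244))]
dial px 287 214
red px 5 [287, 287, 287, 286, 287] [204, 205, 206, 207, 207]
pred mark [array([287.1, 206.9]), array([286.9, 203.6])] pivot [287.2 214.8]
[[146 146 145 ...  45  39  48]
 [146 146 145 ...  40  43  50]
 [146 147 146 ...  44  48  49]
 ...
 [ 48  43  40 ...  49  53  55]
 [ 64  57  43 ...  49  49  50]
 [ 81  75  61 ...  50  49  49]]slip.py:6: RuntimeWarning: Mean of empty slice.
  m=((H<7)|(H>173))&(S>150)&(V>70);m[:,:220]=0;m[:,420:]=0;m[180:]=0;y,x=np.nonzero(m);return len(x),x.mean().round(1),y.mean().round(1),x.min(),x.max(),y.min(),y.max()
  ret = ret.dtype.type(ret / rcount)
```

```bash
head -20 slip.py > /dev/null; python3 - <<'E' 2>/dev/null
import re
src=open('slip.py').read().split('# dial disc')[0]
import sys;sys.path.insert(0,'.')
exec(src)
d6=d
A=np.linspace(0,2.6,200)
for nm,img,dd in (('w6',w6,d6),('now',f,0*d6)):
    V=cv2.cvtColor(img,cv2.COLOR_RGB2GRAY)
    for sl in ((0,) if nm=='w6' else (-.035,0,.035)):
        q=np.array([pix(kn2tool((-88+42*np.sin(a),0,57+42*np.cos(a)),sl=sl)-dd) for a in A]);i=q[:,1].argmax();print(nm,sl,'pred end row',q[i],A[i].round(2))
        for b in ((40,-15,41),(40,15,41),(-16,0,41)): print('   grip pt',b,pix(kn2tool(b,sl=sl)-dd))
    r0=int(q[i][1])-35;x=int(q[i][0])
    print([(r0+j,V[r0+j,x-6:x+7].mean().astype(int)) for j in range(0,70,3)])
E
```

```text
no red
-0.035 pred inner/outer [279.  -33.2] [273.4 -72. ]
0 pred inner/outer [276.7 -32.3] [270.1 -72.3]
0.035 pred inner/outer [274.  -30.5] [266.3 -71.8]
w6 obs (9, np.float64(304.9), np.float64(41.7), np.int64(304), np.int64(305), np.int64(38), np.int64(45))
w6 pred [308.2  50.9] [307.5  41.5]
w6 0 pred end row [323.7 125.2] 1.44
   grip pt (40, -15, 41) [306.7 218.2]
   grip pt (40, 15, 41) [339.6 218.2]
   grip pt (-16, 0, 41) [323.4 157.8]
[(90, np.int64(31)), (93, np.int64(28)), (96, np.int64(28)), (99, np.int64(28)), (102, np.int64(26)), (105, np.int64(25)), (108, np.int64(23)), (111, np.int64(21)), (114, np.int64(21)), (117, np.int64(19)), (120, np.int64(18)), (123, np.int64(12)), (126, np.int64(74)), (129, np.int64(71)), (132, np.int64(72)), (135, np.int64(75)), (138, np.int64(71)), (141, np.int64(70)), (144, np.int64(66)), (147, np.int64(57)), (150, np.int64(89)), (153, np.int64(58)), (156, np.int64(54)), (159, np.int64(87))]
now -0.035 pred end row [324.  168.8] 1.36
   grip pt (40, -15, 41) [292.1 332.6]
   grip pt (40, 15, 41) [353.  332.5]
   grip pt (-16, 0, 41) [323.  230.3]
now 0 pred end row [324.2 174.9] 1.28
   grip pt (40, -15, 41) [292.3 332. ]
   grip pt (40, 15, 41) [352.7 331.8]
   grip pt (-16, 0, 41) [323.  232.3]
now 0.035 pred end row [324.4 182. ] 1.22
   grip pt (40, -15, 41) [292.5 331.2]
   grip pt (40, 15, 41) [352.5 331.1]
   grip pt (-16, 0, 41) [323.  234.4]
[(147, np.int64(23)), (150, np.int64(23)), (153, np.int64(21)), (156, np.int64(21)), (159, np.int64(20)), (162, np.int64(21)), (165, np.int64(19)), (168, np.int64(19)), (171, np.int64(17)), (174, np.int64(50)), (177, np.int64(82)), (180, np.int64(82)), (183, np.int64(82)), (186, np.int64(82)), (189, np.int64(82)), (192, np.int64(82)), (195, np.int64(76)), (198, np.int64(46)), (201, np.int64(56)), (204, np.int64(80)), (207, np.int64(80)), (210, np.int64(68)), (213, np.int64(60)), (216, np.int64(43))]
```

The dial's end row in the wrist view is 174, against 174.9 predicted with no slip, so the knife hasn't turned in the fingers. Its tilt is about 0.42 rad, matching the mark. I'll let the pointer settle and hand in.

>>> carry_out(series=[0, 0, 0, 0, 0, 0, 0, 0, 0, 0, 0, 0, 0, 0, 0, 0, 0, 0, 0, 0, 0, 0, 0, 0, 0, 0, 0, 0, 0, 0, 0, 0, 0, 0, 0])

```text
clock: 26.02
tcp_pos: [557.1, -64.3, 77.7]
ee_rot: [[-0.035, -0.999, -0.014], [-0.912, 0.037, -0.409], [0.409, -0.001, -0.912]]
ft_force: [-0.1, -2.7, 2.3]
opening: 38.4
finger_force: 111.9
```

>>> carry_out(series=[0, 0, 0, 0, 0, 0, 0, 0, 0, 0, 0, 0, 0, 0, 0, 0, 0, 0, 0, 0, 0, 0, 0, 0, 0, 0, 0, 0, 0, 0, 0, 0, 0, 0, 0])

```text
clock: 26.65
tcp_pos: [557.1, -64.3, 77.7]
ee_rot: [[-0.035, -0.999, -0.014], [-0.912, 0.037, -0.409], [0.409, -0.001, -0.912]]
ft_force: [-1.9, -4.5, 3.8]
opening: 38.0
finger_force: 112.0
```

```bash
python3 chk.py 77.9 1; python3 -c "
from bench import *
print(close_job())"
```

```text
tcp [557.1 -64.3  77.7] tilt 0.4218 tool y [-0.999  0.037 -0.001] ft [-1.9 -4.5  3.8] open 38.0
edge local 0.1 -19.4 38.7
0 [0.7, 0.1, 0.0] [-0.001, -0.002, 0.0]
--
the job is handed in; nothing more can be done
None
```

The job is handed in, with no verdict returned: the three offcuts are off the stone, the scraper block stands released on the bench, and the knife is held still on the stone at 0.42 rad tilt, matching the red mark I measured at about 0.42 rad, pressing roughly 9 N.

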